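# Fill a spring-fed blank magazine at the turner's bench

## Task

Lift the brass setting piece out of the feed magazine and leave it in the small wooden tray. Then load every one of the small light-wood discs (50 mm) into the magazine, one at a time, pressing each down against the sprung follower until it has gone under both side catches and is held there. Finally swing the aluminium flap shut so that its tab snaps under the flap catch and it stays shut by itself, and leave the other things on the bench where they are.

Things in the scene. Friction and masses are not known exactly. Their poses are not given: they have to be found in the camera images.
- magazine: fixed magazine, grey base 170 x 100 x 15 mm; origin: centre of its underside on the table; z is the stack's axis. Four steel guide posts (8 mm thick, pointed, tops at 142 mm) at x +-24, y +-18.8 mm guide a 50 mm disc with 1.5 mm play. Sides +-y are open, 40 mm clear along x, so a gripper closing along y can hold a disc by its rim all the way down. Hinge posts (x +64 mm) reach 155 mm, flap catch (x -61 to -82) 166 mm
- mag_catch (a point): on the magazine's axis, level with the flat undersides of its two sprung side catches (at +x and -x), 115 mm above the table; axes as the magazine's. The catches are 14 mm wide, flat below, sloping outward above, and reach 4 mm over a disc's edge. A disc just put in rests on their slopes, underside 9 mm above this point; a loaded one lies wholly below, the top one touching the catches, centre 6 mm below
- follower (a joint): how far the follower is pressed down, m: 0 empty (plate 36 mm across, top 113 mm above the table), at most 0.088; spring 2.3 N rising to 6.7 N. To pass a disc between the side catches takes up to 8 N more; they snap back over it when its top is below their undersides (press 3 to 4 mm farther to be sure), then the spring lifts the stack against them. Six discs fit
- blank1_mid (a point): centre of a light-wood disc blank, 50 mm diameter, 12 mm thick, 30 g, lying flat on the table at the start; z is its axis (may be absent)
- blank2_mid (a point): centre of a light-wood disc blank, 50 mm diameter, 12 mm thick, 30 g, lying flat on the table at the start; z is its axis (may be absent)
- blank3_mid (a point): centre of a light-wood disc blank, 50 mm diameter, 12 mm thick, 30 g, lying flat on the table at the start; z is its axis (may be absent)
- blank4_mid (a point): centre of a light-wood disc blank, 50 mm diameter, 12 mm thick, 30 g, lying flat on the table at the start; z is its axis (may be absent)
- blank5_mid (a point): centre of a light-wood disc blank, 50 mm diameter, 12 mm thick, 30 g, lying flat on the table at the start; z is its axis (may be absent)
- blank6_mid (a point): centre of a light-wood disc blank, 50 mm diameter, 12 mm thick, 30 g, lying flat on the table at the start; z is its axis (may be absent)
- setting_mid (a point): half-way up the brass setting piece: 48 mm tall, foot 34 mm across and 8 mm thick, stem 12 mm across, round knob on top 22 mm across and 15 mm high; z points up through the knob; 120 g. At the start it stands on the follower between the guide posts, and its knob rises above them
- setting_knob (a point): centre of the setting piece's knob, 16.5 mm above setting_mid along its z axis
- tray_in (a point): centre of the inner floor of the fixed dark wooden tray, 120 x 110 mm outside (x, y), walls 6 mm thick and 22 mm high over the table, floor 6 mm
- flap_hinge (a point): middle of the flap's hinge axis, at x = +64 mm, z = 147 mm in the magazine's frame, axes as the magazine's; the hinge runs along the magazine's y
- flap (a joint): flap angle, rad: 0 shut (level over the posts, reaching from the hinge to -x of the magazine), 1.57 upright, at the start about 2, leaning away to +x. A light spring (up to 0.15 N m) reopens it unless latched. Press it near the free end with some 5 N to about -0.02 (stop -0.045): the tab passes the flap catch's sprung hook and is held under its lip; latched it reads about 0
- flap_end (a point): middle of the flap's free edge, on its outer (upper when shut) face, 120 mm from the hinge. The flap is an aluminium plate 58 mm wide and 4 mm thick; a tab 20 mm wide on this edge reaches 10 mm farther
- oak_disc: large medium-brown wooden disc, 68 mm diameter, 26 mm thick, too wide for the magazine; bystander, leave alone
- wax_tin: round steel tin, 60 mm diameter, 50 mm high; bystander, leave alone
- gouge1: gouge with wooden handle, 225 mm long overall, 28 mm thick, lying along its x; bystander, leave alone
- gouge2: gouge with wooden handle, 205 mm long overall, 28 mm thick, lying along its x; bystander, leave alone
- spindle: turned wooden spindle, 100 mm long, 29 mm thick, lying along its x; bystander, leave alone
- mallet: hammer with wooden handle, about 260 mm long, lying along its x; bystander, leave alone
- offcut: wooden offcut 60 x 35 x 30 mm; bystander, leave alone
Things that resemble listed ones, but are neither listed nor needed, are in the scene too. What is shaped like the part that bears blank2_mid but turquoise is not meant. What is shaped like the part that bears blank6_mid but purple is not meant.

How it is judged:
By the outcome, as a careful person would: the job done as asked, in the order asked, and still so for the second after the job is handed in, with the robot touching nothing.
Of blank1, blank2, blank3, blank4, blank5, blank6 only 4 to 6 are there at a start; the rules pass over those that are not, and their reading is None.
At some moment in a run one of blank1, blank2, blank3, blank4, blank5, blank6 may be knocked a few centimetres aside while the robot is not near it.
Once in a run the grip may slacken for a moment while it holds something.
It also fails if it takes over 210 s, if anything falls off the work surface, if the arm or the gripper's body presses on something with over 40 N, if the wrist force passes 120 N, or if a joint passes its speed limit or range.

## Robot

A 7-joint arm with a two-finger parallel gripper is mounted at the origin on the work surface. World frame = base frame: x ahead of the robot, y to its left, z up, the work surface at z = 0. Lengths are in m, angles in degrees, forces in N, time in s.
With the tool pointing down it reaches from about 0.4 to 0.9 m from the base axis. Payload 5.5 kg.
Tool frame: the origin (TCP) lies on the centre line of the jaws, within the pads' length; the fingertips stand 8 mm ahead of it and the grasp point (between the pads) lies 11 mm behind it (ctrl.tcp_to_tips is the distance from the TCP to the fingertips, in m); z points along the fingers, y is the line along which they close (so a half turn about z gives the same grasp; the last joint's range is limited). The gripper opens to 85 mm and grips with 20 to 120 N. Pads are 22 mm wide; open, the fingers measure 114 mm over their backs; the gripper's body (76 mm by 85 mm) begins 54 mm behind the grasp point. The pads swing forward as they close: fully open they stand 13 mm farther back than shut.
Start: joints at [-48.862, 28.699, -24.465, 88.831, 12.651, 65.22, -12.049], TCP at [0.285, 0.584, 0.239] pointing down, gripper open.
Joint ranges: [-164.97, 164.97], [-17.58, 116.51], [-87.97, 89.64], [11.32, 138.91], [-80.73, 260.73], [10.89, 115.49], [-147.41, 147.41]. Speed limits (degrees/s): [147.25, 147.25, 180, 180, 180, 180, 180].

## Interface

Orientations are given as [roll, pitch, yaw] about the fixed x, y, z axes, in that order (R = Rz(yaw) Ry(pitch) Rx(roll)).
In Python, from bench import ctrl, read_camera, camera_params, ticket, spot_in, cut_out, landmark_of gives the robot as it stands.
- The arm moves only by the tool step_arm, never from a script. Its argument "steps" is a list of rows, each a list of 5 numbers: the closure, from -1 (fully open) to 1 (shut), then the shift along the tool's x, y, z in mm, then the turn about the tool's z in rad. A call has 1 to 10 rows; each row is the pose to reach, as a shift and turn from the pose commanded when the call began, along the tool's axes at that moment; what a row does not reach only later rows make up. A row lasts 1/10 s, in which the tool goes at most 50 mm and 8.59 degrees, less where a joint would pass 70% of its speed; a pose out of reach is approached as far as the arm can. A call with a gripper value outside its range is refused whole. The fingers move at their own pace and stop on an object; the grip force is fixed at half the most. Time passes only in rows, so rows that repeat a pose let the fingers close. It gives the time, the measured TCP pose, the force, the opening and the grip force at its end, in the units of the state.
- ctrl.get_obs(): the state, without advancing time (a new reading comes with each control period).
- read_camera(name): name is "scene" or "side" or "wrist"; returns the picture (420x560x3 uint8, red, green, blue); there is no depth.
- camera_params(name): a dict with "vertical_fov" (degrees; the focal length in pixels is half the picture's height over the tangent of half this angle, whatever the lens; pixels are square), "cx", "cy" (the principal point, pixels), "pose" (4x4, takes a point from camera to world coordinates). Camera axes: x right, y down, z forward; pixel columns grow to the right and rows downward; lengths in m; the calibration is good to about 2 mm. A picture is of the moment at which its call begins: read the wrist's pose just before it. camera_params takes no time and is no camera call; for the wrist camera it gives the pose at the moment of the call.
- ticket.hand_in(): hands the job in; it is judged then, once.
Trained networks look in the newest picture that a camera, given by its name, has taken for a name from the list of things; names that differ only in an ending like _2 or _b are one class to them, and where a whole thing is asked for, a point or a joint stands for the part that bears it (a point fixed in the world has none). Each returns a list of dicts, best first, with "p" (0 to 1); they miss things now and then, are a little off and sometimes report something else, mostly with a low value. They report only what shows in the picture. A call takes as long as a camera call. They do not tell look-alikes from the thing itself.
- spot_in(camera, label): "xyz" ([x, y, z] in m, in the coordinates of the camera as it stood for that picture, good to about 4 mm: the middle of the surface that is visible of it).
- cut_out(camera, label): "region" (420x560 bool, what is visible of it).
- landmark_of(camera, label): "xyz" ([x, y, z] in m, in the coordinates of the camera as it stood for that picture, good to about 4 mm: a listed point, or the origin of a listed thing).
The state is a dict: "time_s": time; "joint_pos": joint angles; "qd": joint speeds; "effort": joint torques, N m; "eef_pos": TCP position; "orientation": TCP orientation; "wrist_force": force on the tool from outside, world axes, zero at the start; "torque": the same for the moment, N m; "width": finger opening in m; "grip_force": force on a finger pad.
Only numpy, scipy, OpenCV 4.12 (cv2) and the standard library are available. Lean on these libraries where they do the work, as an engineer would, in place of code of your own. Each camera call takes 0.05 s, during which the arm holds its last target. There are 200 camera calls.

## Working session

There is one attempt and no reset: what is moved stays moved. The work goes in short steps, Python scripts to look and compute and a tool call to move; the robot and the scene stay as the last step left them, time stands still between calls to the robot, and variables do not carry over. Pictures are saved under pics/ and viewed, at most 14 in all, crops included, and the job is handed in when it is done.

Besides the shell and the picture viewer there is one more tool, called after "Call:" as name(argument=value, ...), one argument or row to a line, values as JSON. step_arm: Moves the arm, as the interface text tells. Its arguments: {"type":"object","properties":{"steps":{"type":"array"}},"required":["steps"]}

```bash
mkdir -p pics; ls
cat > h.py <<'E'
import numpy as np, cv2
from bench import ctrl, read_camera, camera_params, ticket, spot_in, cut_out, landmark_of
def W(cam,p):
    T=camera_params(cam)["pose"]; T=np.array(T); return T[:3,:3]@np.array(p)+T[:3,3]
def snap(cam,fn=None):
    im=read_camera(cam)
    if fn: cv2.imwrite("pics/"+fn,im[:,:,::-1])
    return im
def px(cam,p):
    c=camera_params(cam);T=np.linalg.inv(np.array(c["pose"]));q=T[:3,:3]@np.array(p)+T[:3,3]
    f=210/np.tan(np.radians(c["vertical_fov"])/2);return c["cx"]+f*q[0]/q[2],c["cy"]+f*q[1]/q[2]
def ray(cam,u,v,z):
    c=camera_params(cam);T=np.array(c["pose"]);f=210/np.tan(np.radians(c["vertical_fov"])/2)
    d=T[:3,:3]@np.array([(u-c["cx"])/f,(v-c["cy"])/f,1]);o=T[:3,3];return o+d*(z-o[2])/d[2]
E
python3 - <<'E'
from h import *
a=snap("scene","a.png");b=snap("side","b.png")
for cam in("scene","side"):
    for l in("magazine","mag_catch","flap_hinge","flap_end","setting_knob","tray_in","blank1_mid"):
        r=landmark_of(cam,l)
        print(cam,l,[(np.round(W(cam,d["xyz"]),3).tolist(),round(d["p"],2),np.round(px(cam,W(cam,d["xyz"]))).astype(int).tolist()) for d in r][:9])
    print(cam,np.round(camera_params(cam)["pose"],3).tolist())
print(ctrl.get_obs())
E
```

```text
pics
scene magazine [([0.522, 0.141, 0.0], 0.85, [305, 211]), ([0.565, -0.092, 0.007], 0.63, [244, 263])]
scene mag_catch [([0.521, 0.138, 0.114], 0.59, [305, 178])]
scene flap_hinge [([0.583, 0.152, 0.149], 0.71, [328, 177])]
scene flap_end [([0.653, 0.168, 0.242], 0.83, [359, 157])]
scene setting_knob [([0.522, 0.134, 0.151], 0.76, [305, 167]), ([0.48, -0.329, 0.002], 0.59, [137, 295]), ([0.738, 0.215, 0.002], 0.31, [387, 244])]
scene tray_in [([0.535, 0.372, 0.008], 0.79, [369, 175]), ([0.585, -0.214, 0.007], 0.71, [205, 296])]
scene blank1_mid [([0.559, -0.314, 0.006], 0.78, [160, 313])]
scene [[0.633, 0.532, -0.563, 1.164], [0.774, -0.452, 0.444, -0.474], [-0.018, -0.716, -0.697, 0.852], [0.0, 0.0, 0.0, 1.0]]
side magazine [([0.524, 0.134, 0.001], 0.83, [254, 220])]
side mag_catch [([0.523, 0.134, 0.12], 0.68, [253, 191]), ([0.587, 0.155, 0.145], 0.35, [271, 178])]
side flap_hinge [([0.584, 0.155, 0.146], 0.85, [270, 178])]
side flap_end [([0.522, 0.136, 0.156], 0.58, [252, 182]), ([0.658, 0.171, 0.24], 0.55, [292, 147])]
side setting_knob [([0.672, -0.132, -0.001], 0.75, [323, 
[... 417 characters left out ...]
]
{'time_s': 0.8, 'joint_pos': array([-48.8617538 ,  28.69673608, -24.46314498,  88.82860485,
        12.65315217,  65.22066262, -12.0496278 ]), 'qd': array([ 0.04528391,  0.00167771,  0.11962442,  0.08619388,  0.0251551 ,
        0.14844109, -0.11293403]), 'effort': array([ 3.71664773e-04, -5.69301188e+01, -5.80965176e+00, -2.81320739e+01,
        1.26509287e-02,  1.63056699e-03,  5.01328856e-06]), 'eef_pos': array([0.28554685, 0.58395216, 0.23935632]), 'orientation': array([1.79994449e+02, 1.51563322e-03, 1.53941842e+02]), 'wrist_force': array([-0.87586815, -0.26009407,  0.43339709]), 'torque': array([ 0.05949427,  0.0600689 , -0.03159077]), 'grip_force': 0.0, 'width': 0.08548161029786293}
```

View pics/a.png

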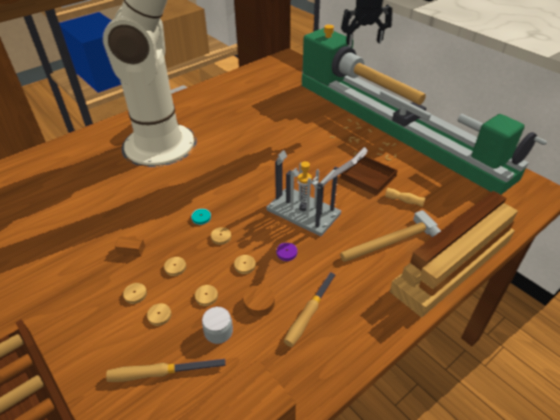

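View pics/b.png

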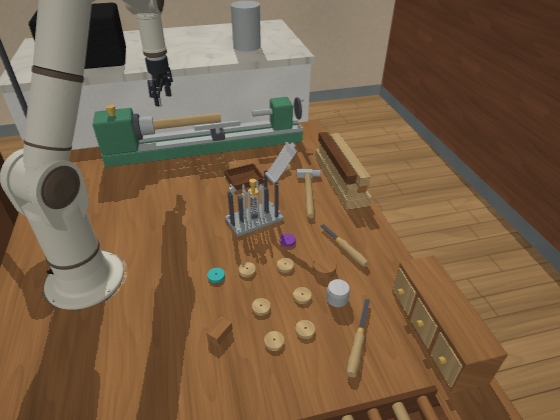

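Run:
```python
from h import *
for cam in("scene","side"):
    im=snap(cam)
    hsv=cv2.cvtColor(im,cv2.COLOR_RGB2HSV)
    for l in("blank1_mid","oak_disc"):
        for d in spot_in(cam,l):
            w=W(cam,d["xyz"]);u,v=px(cam,w);u,v=int(u),int(v)
            print(cam,l,np.round(w,3),round(d["p"],2),u,v,np.median(hsv[v-2:v+3,u-2:u+3].reshape(-1,3),0))
    for d in cut_out(cam,"blank1_mid"):
        m=d["region"];ys,xs=np.nonzero(m);print(cam,"cut",round(d["p"],2),m.sum(),xs.mean().round(1),ys.mean().round(1),np.median(hsv[m],0),np.round(ray(cam,xs.mean(),ys.mean(),.009),3))
```

```text
scene blank1_mid [ 0.561 -0.318  0.013] 0.85 157 313 [ 18. 150. 216.]
scene oak_disc [ 0.681 -0.143  0.028] 0.8 256 300 [ 14. 198. 174.]
scene oak_disc [ 0.591 -0.214  0.014] 0.35 206 296 [ 19. 149. 220.]
scene cut 0.86 444 159.0 314.2 [ 18. 151. 204.] [ 0.563 -0.317  0.009]
scene cut 0.34 361 206.3 295.0 [ 19. 151. 208.] [ 0.586 -0.211  0.009]
side blank1_mid [ 0.56  -0.32   0.013] 0.84 305 329 [ 19.  97. 187.]
side blank1_mid [ 0.465 -0.226  0.013] 0.38 260 306 [ 19.  98. 188.]
side blank1_mid [ 0.579 -0.21   0.01 ] 0.2 299 294 [ 19.  97. 188.]
side cut 0.64 278 304.9 329.1 [ 19.  100.  175.5] [ 0.56  -0.317  0.009]
side cut 0.16 671 357.1 344.0 [ 19. 102. 148.] [ 0.672 -0.388  0.009]
```

The scene view shows six light discs at (221,236), (175,267), (134,292), (159,314), (206,295) and (245,264). It also shows a turquoise look-alike at (201,216) and a purple one at (287,251). The magazine with the brass knob is at (305,170), its flap is open, and the tray is at (369,174). The side view agrees.

```bash
cat >> h.py <<'E'
def to(x,y,z,yaw=None,n=None):
    o=ctrl.get_obs();p=o["eef_pos"];yw=o["orientation"][2]
    if yaw is None: yaw=yw
    d=np.array([x,y,z])-p;a=np.radians(yw);c,s=np.cos(a),np.sin(a)
    t=np.array([c*d[0]+s*d[1],s*d[0]-c*d[1],-d[2]])*1000
    turn=-np.radians((yaw-yw+180)%360-180)
    print("shift mm",np.round(t,1),"turn",round(turn,3),"rows",int(np.ceil(max(np.linalg.norm(t)/50,abs(turn)/.1499))))
    return t,turn
def discs(cam,im=None,lo=(16,80,150),hi=(23,165,255)):
    im=snap(cam) if im is None else im
    m=cv2.inRange(cv2.cvtColor(im,cv2.COLOR_RGB2HSV),lo,hi);m=cv2.morphologyEx(m,cv2.MORPH_CLOSE,np.ones((5,5)))
    n,l,st,ce=cv2.connectedComponentsWithStats(m)
    return [(ce[i],st[i,4],st[i,:4]) for i in range(1,n) if st[i,4]>120]
E
python3 - <<'E'
from h import *
for cam in("scene","side"):
    for lo in((16,60,170),):
        for c,a,b in discs(cam,lo=lo):
            w=ray(cam,*c,.010)
            if .35<w[0]<.75 and -.45<w[1]<.1: print(cam,np.round(c),a,b[2:],np.round(w,4))
o=ctrl.get_obs();print(ctrl.tcp_to_tips,o["joint_pos"]);print(np.round(camera_params("wrist")["pose"],3).tolist(),o["eef_pos"])
to(.523,.135,.34,17)
E
```

```text
scene [220. 234.] 212 [20 14] [ 0.4549 -0.083   0.01  ]
scene [244. 263.] 260 [21 16] [ 0.5666 -0.0917  0.01  ]
scene [175. 265.] 267 [22 16] [ 0.4655 -0.2207  0.01  ]
scene [134. 292.] 305 [22 18] [ 0.4752 -0.3298  0.01  ]
scene [206. 294.] 318 [23 19] [ 0.5829 -0.2106  0.01  ]
scene [158. 313.] 351 [24 19] [ 0.5597 -0.3162  0.01  ]
scene [137. 369.] 439 [60 13] [ 0.6479 -0.4123  0.01  ]
side [285. 264.] 149 [16 12] [ 0.568  -0.0885  0.01  ]
side [247. 268.] 145 [16 12] [ 0.4569 -0.0793  0.01  ]
side [302. 294.] 190 [18 14] [ 0.5847 -0.2073  0.01  ]
side [261. 305.] 198 [18 15] [ 0.4675 -0.2181  0.01  ]
side [305. 328.] 237 [19 16] [ 0.5609 -0.3129  0.01  ]
side [355. 349.] 165 [13 44] [ 0.6619 -0.399   0.01  ]
side [274. 339.] 252 [20 17] [ 0.4766 -0.3269  0.01  ]
0.008 [-48.86206973  28.69901285 -24.46520369  88.83137758  12.6503935
  65.21922176 -12.05067355]
[[0.439, 0.851, 0.288, 0.212], [0.899, -0.416, -0.141, 0.62], [-0.0, 0.321, -0.947, 0.375], [0.0, 0.0, 0.0, 1.0]] [0.28549535 0.58394914 0.23931436]
shift mm [-410.6 -299.  -100.7] turn 2.39 rows 16
```

Call:
step_arm(
  steps=[
    [-1, 0, 0, -50, 0.1],
    [-1, -25, -20, -95, 0.24],
    [-1, -55, -40, -100, 0.38],
    [-1, -90, -64, -100, 0.52],
    [-1, -125, -90, -100, 0.66],
    [-1, -160, -116, -100, 0.8],
    [-1, -195, -142, -100, 0.94],
    [-1, -230, -168, -100, 1.08],
    [-1, -265, -194, -100, 1.22],
    [-1, -300, -218, -100, 1.36],
  ],
)

```text
time_s: 2.3
eef_pos: [0.4598, 0.2545, 0.3397]
orientation: [180.0, -0.0, 75.7]
wrist_force: [0.8, 0.1, 0.6]
width: 0.0856
grip_force: 0.0
```

Run:
```python
from h import *
o=ctrl.get_obs();print(o["joint_pos"],o["eef_pos"],o["orientation"],o["time_s"])
to(.495,.127,.33,17)
```

```text
[-28.08639663   9.2287463   -4.31680176  99.98039449   0.7352532
  70.77190787 -46.90471132] [0.45979274 0.2545284  0.33969884] [ 1.79966468e+02 -3.18075382e-02  7.56844209e+01] 2.3
shift mm [-114.9   65.6    9.7] turn 1.024 rows 7
```

Run:
```python
from h import *
to(.54,.145,.34,197)
```

```text
shift mm [-86.3 104.8  -0.3] turn -2.117 rows 15
```

Call:
step_arm(
  steps=[
    [-1, -9, 11, 0, -0.14],
    [-1, -18, 22, 0, -0.28],
    [-1, -26, 32, 0, -0.42],
    [-1, -35, 42, 0, -0.56],
    [-1, -44, 52, 0, -0.7],
    [-1, -52, 63, 0, -0.84],
    [-1, -60, 74, 0, -0.98],
    [-1, -69, 84, 0, -1.12],
    [-1, -78, 95, 0, -1.26],
    [-1, -86, 105, 0, -1.4],
  ],
)

```text
time_s: 3.3
eef_pos: [0.5407, 0.1469, 0.3394]
orientation: [180.0, 0.0, 156.6]
wrist_force: [0.1, 0.2, -0.2]
width: 0.0856
grip_force: 0.0
```

Call:
step_arm(
  steps=[
    [-1, 0, 0, 0, -0.14],
    [-1, 0, 0, 0, -0.28],
    [-1, 0, 0, 0, -0.42],
    [-1, 0, 0, 0, -0.56],
    [-1, 0, 0, 0, -0.7],
    [-1, 0, 0, 0, -0.71],
  ],
)

```text
time_s: 3.9
eef_pos: [0.5404, 0.1476, 0.3394]
orientation: [180.0, 0.0, -163.0]
wrist_force: [-0.6, -0.1, 0.6]
width: 0.0853
grip_force: 0.0
```

Run:
```python
from h import *
o=ctrl.get_obs();print(o["joint_pos"],o["eef_pos"],o["orientation"],o["time_s"])
snap("wrist","c.png")
for l in("magazine","mag_catch","flap_hinge","flap_end","setting_knob"):
    print(l,[(np.round(W("wrist",d["xyz"]),4).tolist(),round(d["p"],2),np.round(px("wrist",W("wrist",d["xyz"])))) for d in landmark_of("wrist",l)])
```

```text
[ -7.99004704  13.36260585 -12.00863481  95.19389354   2.89325718
  71.73839736  86.41972279] [0.54035066 0.14755029 0.33936473] [ 1.79990871e+02  8.69717505e-03 -1.62990759e+02] 3.9
magazine [([0.523, 0.1331, -0.0013], 0.7, array([273., 140.]))]
mag_catch [([0.5202, 0.1347, 0.1134], 0.58, array([274., 153.]))]
flap_hinge [([0.5822, 0.1505, 0.1517], 0.87, array([271., 223.]))]
flap_end [([0.6577, 0.1726, 0.239], 0.68, array([268., 350.]))]
setting_knob [([0.5238, 0.1325, 0.1514], 0.55, array([270., 162.]))]
```

View pics/c.png

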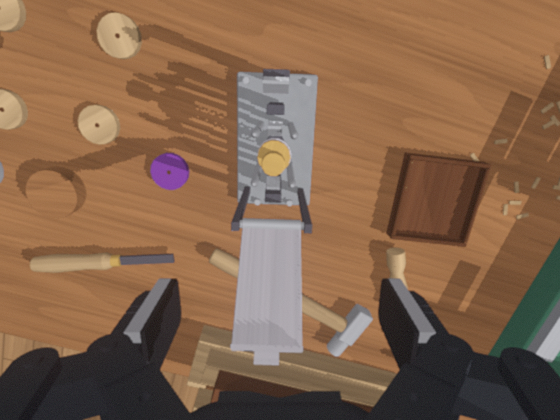

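The wrist view shows the magazine base at columns 237–317 and rows 72–207, the brass knob at (275,157), the flap below it and the tray at right (440,198). I'll enlarge it for precise corners.

Run:
```python
from h import *
im=cv2.imread("pics/c.png")[60:240,200:360]
cv2.imwrite("pics/d.png",cv2.resize(im,None,fx=3.3,fy=3.3,interpolation=cv2.INTER_CUBIC))
```

```text
(no output)
```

View pics/d.png

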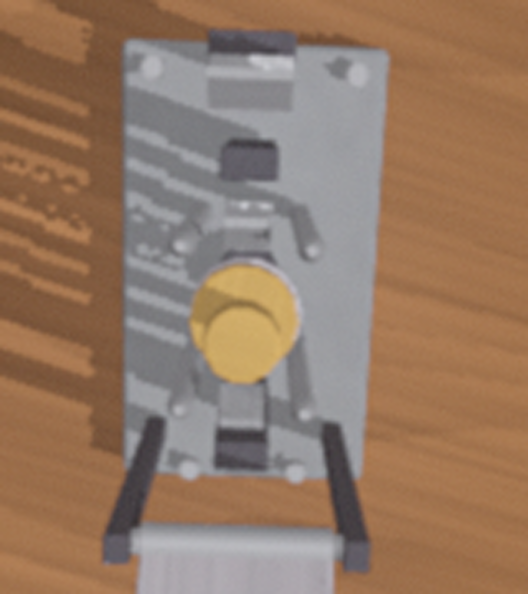

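The enlarged crop shows the four post tops at crop (181,243), (314,250), (179,409) and (306,413). The knob is at (242,343), and the base corners are at (125,40), (387,50), (359,475) and (125,470).

Run:
```python
from h import *
P=lambda u,v,z: ray("wrist",200+u/3.3-.35,60+v/3.3-.35,z)
a=[P(*q,.142) for q in[(181,243),(314,250),(179,409),(306,413)]]
b=[P(*q,.015) for q in[(125,40),(387,50),(359,475),(125,470)]]
print(np.round(a,4),np.mean(a,0));print(np.round(b,4),np.mean(b,0))
d=(a[2]-a[0]+a[3]-a[1]);print(np.degrees(np.arctan2(d[1],d[0])),[np.linalg.norm(x) for x in (a[2]-a[0],a[3]-a[1],a[1]-a[0],a[3]-a[2])])
d=(b[2]-b[1]+b[3]-b[0]);print(np.degrees(np.arctan2(d[1],d[0])))
print(P(242,343,.161),P(118,540,.155),P(354,548,.155),(P(118,540,.155)+P(354,548,.155))/2)
```

```text
[[0.5035 0.1114 0.142 ]
 [0.4944 0.1482 0.142 ]
 [0.5505 0.1239 0.142 ]
 [0.5407 0.1605 0.142 ]] [0.52226308 0.13600246 0.142     ]
[[0.4538 0.0671 0.015 ]
 [0.4288 0.1615 0.015 ]
 [0.5897 0.204  0.015 ]
 [0.616  0.1095 0.015 ]] [0.52207182 0.13552391 0.015     ]
14.824959107226915 [np.float64(0.048587111194427955), np.float64(0.04785556076436545), np.float64(0.03789784610321798), np.float64(0.03786984095347667)]
14.717527282275961
[0.52236067 0.13546412 0.161     ] [0.59092192 0.1172135  0.155     ] [0.57299198 0.18520189 0.155     ] [0.58195695 0.15120769 0.155     ]
```

Run:
```python
from h import *
to(.5222,.1358,.148,-165.2)
```

```text
shift mm [ 20.8  -6.  191.3] turn 0.035 rows 4
```

Call:
step_arm(
  steps=[
    [-0.6, 21, -6, 40, 0.038],
    [-0.6, 21, -6, 85, 0.038],
    [-0.6, 21, -6, 130, 0.038],
    [-0.6, 21, -6, 165, 0.038],
    [-0.6, 21, -6, 185, 0.038],
    [-0.6, 21, -6, 191, 0.038],
    [-0.6, 21, -6, 191, 0.038],
  ],
)

```text
time_s: 4.9
eef_pos: [0.5217, 0.1357, 0.1478]
orientation: [180.0, -0.1, -165.3]
wrist_force: [0.4, -0.3, 0.1]
width: 0.0683
grip_force: 0.0
```

Call:
step_arm(
  steps=[
    [1, 0, 0, 0, 0],
    [1, 0, 0, 0, 0],
    [1, 0, 0, 0, 0],
    [1, 0, 0, 0, 0],
    [1, 0, 0, 0, 0],
    [1, 0, 0, 0, 0],
    [1, 0, 0, 0, 0],
  ],
)

```text
time_s: 5.6
eef_pos: [0.5224, 0.1358, 0.1485]
orientation: [180.0, 0.0, -165.3]
wrist_force: [1.2, -0.0, 0.0]
width: 0.0194
grip_force: 58.6
```

Run:
```python
from h import *
o=ctrl.get_obs();print(o["eef_pos"],o["orientation"],o["wrist_force"],o["width"],o["grip_force"])
```

```text
[0.52236237 0.13577516 0.14852567] [ 1.79996899e+02  4.37719919e-02 -1.65261786e+02] [ 1.17730537 -0.04844672  0.00630452] 0.019422874935741817 58.55568587779999
```

Call:
step_arm(
  steps=[
    [1, 0, 0, -20, 0],
    [1, 0, 0, -60, 0],
    [1, 0, 0, -75, 0],
    [1, -12, 38, -75, 0],
    [1, -26, 82, -75, 0],
    [1, -41, 127, -75, 0],
    [1, -55, 172, -75, 0],
    [1, -68, 212, -75, 0],
    [1, -72, 225, -75, 0],
    [1, -72, 225, -65, 0],
  ],
)

```text
time_s: 6.6
eef_pos: [0.5334, 0.3751, 0.2134]
orientation: [179.9, 0.0, -165.0]
wrist_force: [-0.0, 0.4, -1.0]
width: 0.0197
grip_force: 58.9
```

Run:
```python
from h import *
o=ctrl.get_obs();print(o["eef_pos"],o["orientation"],o["wrist_force"],o["width"],o["grip_force"])
snap("wrist","e.png")
for cam in("wrist","side"):
  if cam=="side": snap("side")
  for l in("tray_in","setting_mid","setting_knob"):
    print(l,[(np.round(W(cam,d["xyz"]),4).tolist(),round(d["p"],2)) for d in landmark_of(cam,l)])
to(.5345,.372,.0425)
```

```text
[0.53337625 0.37513161 0.21344513] [ 1.79878184e+02  4.64152499e-02 -1.64994480e+02] [-0.03518341  0.43057517 -0.99777386] 0.019716199533773328 58.864771127700806
tray_in [([0.532, 0.3648, 0.0076], 0.73)]
setting_mid [([0.5355, 0.3693, 0.2008], 0.84)]
setting_knob [([0.5355, 0.3681, 0.2182], 0.89)]
tray_in [([0.5359, 0.373, 0.0106], 0.59)]
setting_mid [([0.5351, 0.3679, 0.1986], 0.6)]
setting_knob [([0.5335, 0.3656, 0.2155], 0.49)]
shift mm [1.000e-01 2.000e+00 1.712e+02] turn -0.0 rows 4
```

View pics/e.png

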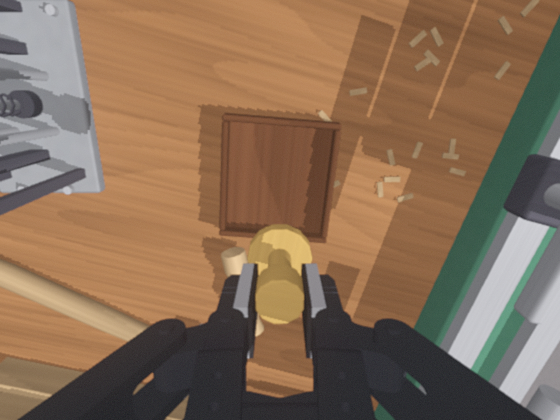

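The picture shows the brass piece held in the jaws at (280,285) and the tray below at (279,178), clear of the spindle. I'll lower it into the tray.

Call:
step_arm(
  steps=[
    [1, 0, 1, 40, 0],
    [1, 0, 1, 85, 0],
    [1, 0, 1, 125, 0],
    [1, 0, 1, 150, 0],
    [1, 0, 1, 163, 0],
    [1, 0, 1, 170, 0],
    [1, 0, 1, 171, 0],
    [1, 0, 1, 171, 0],
  ],
)

```text
time_s: 7.8
eef_pos: [0.5353, 0.3733, 0.0438]
orientation: [179.9, 0.1, -165.3]
wrist_force: [-0.7, -0.2, -1.0]
width: 0.0195
grip_force: 58.9
```

Run:
```python
from h import *
o=ctrl.get_obs();print(o["eef_pos"],o["wrist_force"],o["width"],o["grip_force"])
```

```text
[0.53529096 0.37326987 0.04382629] [-0.74835973 -0.2095527  -0.98937506] 0.019529667416409935 58.88989984989166
```

Call:
step_arm(
  steps=[
    [1, 0, 0, 1.5, 0],
    [1, 0, 0, 2, 0],
    [0.3, 0, 0, 2, 0],
    [-0.2, 0, 0, 2, 0],
    [-0.2, 0, 0, 2, 0],
    [-0.2, 0, 0, -10, 0],
    [-0.3, 0, 0, -50, 0],
    [-0.3, 0, 0, -100, 0],
    [-0.3, 0, 0, -150, 0],
    [-0.3, 0, 0, -180, 0],
  ],
)

```text
time_s: 8.8
eef_pos: [0.5355, 0.3738, 0.228]
orientation: [179.9, 0.3, -165.3]
wrist_force: [-0.2, 0.3, -0.4]
width: 0.0557
grip_force: 0.0
```

Run:
```python
from h import *
o=ctrl.get_obs();print(o["eef_pos"],o["wrist_force"],o["width"],o["joint_pos"])
snap("wrist")
for l in("setting_mid","setting_knob"):
    print(l,[(np.round(W("wrist",d["xyz"]),4).tolist(),round(d["p"],2)) for d in landmark_of("wrist",l)])
for cam in("scene","side"):
    for c,a,b in discs(cam,lo=(16,60,170)):
            w=ray(cam,*c,.010)
            if .35<w[0]<.75 and -.45<w[1]<.1: print(cam,a,b[2:],np.round(w,4))
to(.48,-.081,.24,170)
```

```text
[0.53551367 0.37381931 0.22798293] [-0.16523406  0.33481192 -0.41669438] 0.055693013508960665 [-26.39622389  28.17826506 -15.1217067   89.60207664   7.97271112
  62.91267035  61.34653756]
setting_mid [([0.5385, 0.375, 0.0322], 0.86)]
setting_knob [([0.5384, 0.3689, 0.0465], 0.62)]
scene 184 [20 13] [ 0.4519 -0.0828  0.01  ]
scene 262 [21 16] [ 0.5666 -0.0915  0.01  ]
scene 318 [23 19] [ 0.583  -0.2107  0.01  ]
scene 253 [23 17] [ 0.5658 -0.3163  0.01  ]
scene 451 [60 13] [ 0.648  -0.4123  0.01  ]
side 146 [16 12] [ 0.5685 -0.0884  0.01  ]
side 191 [18 14] [ 0.5847 -0.2074  0.01  ]
side 153 [14 16] [ 0.568  -0.3136  0.01  ]
side 166 [13 44] [ 0.6618 -0.3991  0.01  ]
shift mm [ 167.3 -424.6  -17.8] turn 0.432 rows 10
```

Run:
```python
from h import *
to(.51,-.17,.34,180)
```

```text
shift mm [ 160.9 -518.3 -117.8] turn 0.257 rows 12
```

Call:
step_arm(
  steps=[
    [-0.3, 10, -22, -40, 0.02],
    [-0.3, 22, -62, -70, 0.05],
    [-0.3, 34, -106, -90, 0.08],
    [-0.3, 47, -150, -100, 0.11],
    [-0.3, 61, -197, -105, 0.14],
    [-0.3, 76, -244, -110, 0.17],
    [-0.3, 91, -291, -113, 0.2],
    [-0.3, 106, -338, -115, 0.23],
    [-0.3, 121, -385, -117, 0.25],
    [-0.3, 136, -432, -118, 0.257],
  ],
)

```text
time_s: 10.05
eef_pos: [0.5112, -0.0817, 0.3388]
orientation: [180.0, -0.2, 180.0]
wrist_force: [2.1, -0.4, 0.8]
width: 0.0554
grip_force: 0.0
```

Call:
step_arm(
  steps=[
    [-0.3, 2, -45, 0, 0],
    [-0.3, 4, -87, 0, 0],
    [-0.3, 4, -87, 0, 0],
  ],
)

```text
time_s: 10.35
eef_pos: [0.5059, -0.1745, 0.3384]
orientation: [-179.8, -0.2, 179.4]
wrist_force: [0.4, -0.3, 0.2]
width: 0.0557
grip_force: 0.0
```

Run:
```python
from h import *
o=ctrl.get_obs();print(o["eef_pos"],o["orientation"][2],o["width"],o["joint_pos"])
im=snap("wrist","f.png");hsv=cv2.cvtColor(im,cv2.COLOR_RGB2HSV)
for d in spot_in("wrist","blank1_mid"):
    w=W("wrist",d["xyz"]);u,v=map(int,px("wrist",w));print(np.round(w,4),round(d["p"],2),u,v,hsv[v+6,u+6])
```

```text
[ 0.50589364 -0.17451351  0.33835615] 179.38412765663273 0.055718332167373714 [ 12.40340451  10.29851289   4.15907669  98.91680976  -0.55782079
  71.00125617 106.06386087]
[ 0.5617 -0.3003  0.0108] 0.85 183 197 [ 17  89 194]
[ 0.5843 -0.1994  0.0128] 0.49 256 213 [ 17  88 194]
[ 0.5662 -0.0866  0.0097] 0.36 337 199 [ 17  90 195]
```

View pics/f.png

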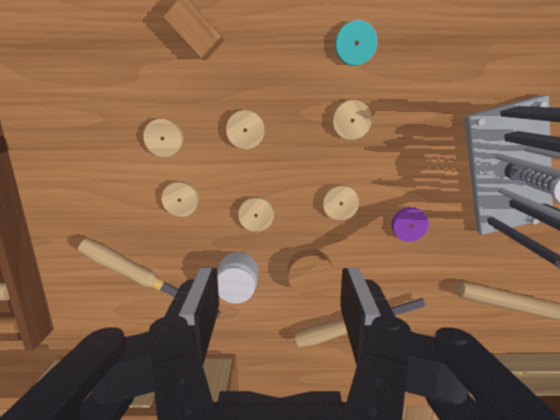

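The wrist view shows all six light discs with centre holes at (163,138), (245,130), (352,120), (180,200), (256,215) and (341,203). Turquoise is at (357,43) and purple at (411,225).

```bash
cat >> h.py <<'E'
def holes(im=None):
    im=snap("wrist") if im is None else im
    g=cv2.cvtColor(im,cv2.COLOR_RGB2GRAY);out=[]
    m=cv2.inRange(cv2.cvtColor(im,cv2.COLOR_RGB2HSV),(14,50,140),(24,120,255))
    n,l,st,ce=cv2.connectedComponentsWithStats(cv2.morphologyEx(m,cv2.MORPH_CLOSE,np.ones((7,7))))
    for i in range(1,n):
        if st[i,4]<500: continue
        x,y=ce[i].round().astype(int);r=7;p=cv2.GaussianBlur(g,(3,3),0)[y-r:y+r+1,x-r:x+r+1].astype(float)
        if p.shape!=(15,15): continue
        w=np.clip(np.median(p)-25-p,0,None)
        if w.sum()<5: out.append((ray("wrist",*ce[i],.010),st[i,4],0));continue
        yy,xx=np.mgrid[-r:r+1,-r:r+1];u=x+(w*xx).sum()/w.sum();v=y+(w*yy).sum()/w.sum()
        out.append((ray("wrist",u,v,.012),st[i,4],1))
    return out
E
python3 - <<'E'
from h import *
for w,a,h in holes(): print(np.round(w,4),a,h)
print(ctrl.get_obs()["eef_pos"])
to(.567,-.09,.06,180)
E
```

```text
[ 0.4567 -0.0794  0.012 ] 1249 1
[ 0.4689 -0.2186  0.012 ] 1255 1
[ 0.4786 -0.3276  0.012 ] 1291 1
[ 0.563  -0.3135  0.012 ] 1098 1
[ 0.5698 -0.089   0.012 ] 1026 1
[ 0.5863 -0.208   0.012 ] 1016 1
[ 0.6523 -0.408   0.012 ] 1410 1
[0.7257 0.1875 0.012 ] 1661 1
[ 0.7777 -0.1117  0.012 ] 785 1
[ 0.50791459 -0.16615874  0.33866369]
shift mm [-59.1  76.2 278.7] turn -0.0 rows 6
```

Run:
```python
from h import *
to(.5698,-.089,.050,180)
```

```text
shift mm [-61.9  77.2 288.7] turn -0.0 rows 7
```

Call:
step_arm(
  steps=[
    [-0.6, -12, 15, 45, 0],
    [-0.6, -24, 30, 90, 0],
    [-0.6, -36, 45, 135, 0],
    [-0.6, -48, 60, 180, 0],
    [-0.6, -58, 73, 220, 0],
    [-0.6, -62, 77, 255, 0],
    [-0.6, -62, 77, 280, 0],
    [-0.6, -62, 77, 288, 0],
    [-0.6, -62, 77, 288, 0],
  ],
)

```text
time_s: 11.4
eef_pos: [0.5692, -0.0881, 0.0508]
orientation: [179.9, -0.2, -179.9]
wrist_force: [0.1, -0.5, 0.6]
width: 0.0681
grip_force: 0.0
```

Run:
```python
from h import *
print(ctrl.get_obs()["eef_pos"],ctrl.get_obs()["width"])
im=snap("wrist","g.png")
for w,a,h in holes(im): print(np.round(w,4),a,h)
print(ctrl.get_obs()["eef_pos"])
to(.5698,-.089,.009,180)
```

```text
[ 0.56920845 -0.08812223  0.0508243 ] 0.0681090200099424
[ 0.4712 -0.2076  0.01  ] 5277 0
[ 0.4635 -0.0821  0.01  ] 7310 0
[ 0.5712 -0.0923  0.012 ] 6175 1
[ 0.5876 -0.2123  0.012 ] 5734 1
[ 0.57043909 -0.08881357  0.05232736]
shift mm [ 0.6 -0.2 43.3] turn 0.001 rows 1
```

View pics/g.png

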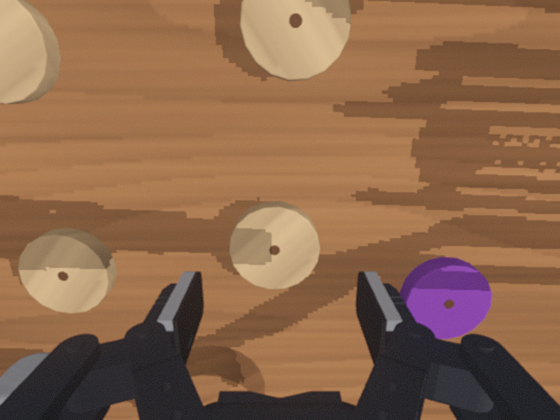

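The target disc sits between the open jaws at (275,248), and the purple one on the right is clear. I'll descend and grip.

Call:
step_arm(
  steps=[
    [-0.6, 0, 2, 25, 0],
    [-0.6, 0, 2, 38, 0],
    [-0.6, 0, 2, 43, 0],
    [-0.6, 0, 2, 43, 0],
    [1, 0, 2, 43, 0],
    [1, 0, 2, 43, 0],
    [1, 0, 2, 43, 0],
    [1, 0, 2, 43, 0],
  ],
)

```text
time_s: 12.25
eef_pos: [0.5714, -0.0881, 0.0109]
orientation: [-180.0, 0.1, 180.0]
wrist_force: [-1.2, -0.5, 5.9]
width: 0.0468
grip_force: 60.6
```

Run:
```python
from h import *
o=ctrl.get_obs();print(o["eef_pos"],o["width"],o["grip_force"],o["wrist_force"])
to(.5222,.1358,.22,-165.2)
```

```text
[ 0.57142179 -0.08808984  0.01090903] 0.046806648843461404 60.57220458984375 [-1.24939137 -0.49103438  5.92370028]
shift mm [  49.2  223.9 -209.1] turn -0.258 rows 7
```

Call:
step_arm(
  steps=[
    [1, 0, 0, -30, 0],
    [1, 0, 0, -75, 0],
    [1, 6, 25, -115, -0.05],
    [1, 16, 60, -150, -0.1],
    [1, 26, 102, -175, -0.15],
    [1, 35, 147, -195, -0.2],
    [1, 43, 190, -205, -0.25],
    [1, 49, 215, -209, -0.258],
    [1, 49, 224, -209, -0.258],
    [1, 49, 224, -209, -0.258],
  ],
)

```text
time_s: 13.25
eef_pos: [0.5215, 0.1373, 0.2189]
orientation: [180.0, 0.1, -165.1]
wrist_force: [0.4, -0.1, -0.3]
width: 0.0472
grip_force: 61.6
```

Run:
```python
from h import *
o=ctrl.get_obs();print(o["eef_pos"],o["orientation"][2],o["width"],o["grip_force"],o["wrist_force"],o["joint_pos"][6])
im=snap("wrist","h.png")
cv2.imwrite("pics/h.png",im[100:420,80:480,::-1])
to(.5222,.1358,.16,-165.2)
```

```text
[0.52152846 0.1372956  0.21886435] -165.07374354051242 0.04718675399577929 61.599204540252686 [ 0.36290296 -0.05559493 -0.3243182 ] 85.1134846980772
shift mm [-0.6  0.3 58.4] turn -0.0 rows 2
```

View pics/h.png

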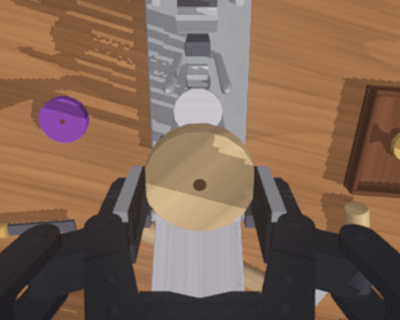

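The disc is held level in the jaws, with its hole at full-picture (280,285) above the magazine. Next I'll compute its offset from the TCP.

Run:
```python
from h import *
o=ctrl.get_obs();p=o["eef_pos"];w=ray("wrist",280,285,p[2]+.001);a=np.radians(o["orientation"][2])
d=w-p;print(p,w,"tool x,y off",(np.cos(a)*d[0]+np.sin(a)*d[1])*1e3,(np.sin(a)*d[0]-np.cos(a)*d[1])*1e3)
to(.5222,.1358,.16,-165.2)
```

```text
[0.52170862 0.13532524 0.21839791] [0.52009378 0.13463894 0.21939791] tool x,y off 1.7365045570618851 -0.2515834863996084
shift mm [-0.6  0.3 58.4] turn -0.0 rows 2
```

Call:
step_arm(
  steps=[
    [1, -2, 0, 20, 0],
    [1, -2, 0, 45, 0],
    [1, -2, 0, 58, 0],
    [1, -2, 0, 66, 0],
    [1, -2, 0, 74, 0],
    [1, -2, 0, 82, 0],
    [1, -2, 0, 86, 0],
    [1, -2, 0, 86, 0],
  ],
)

```text
time_s: 14.1
eef_pos: [0.5236, 0.1367, 0.1322]
orientation: [-180.0, 0.0, -165.2]
wrist_force: [0.4, -0.1, -0.2]
width: 0.0471
grip_force: 61.7
```

Run:
```python
from h import *
o=ctrl.get_obs();print(o["eef_pos"],o["width"],o["grip_force"],o["wrist_force"],o["torque"])
```

```text
[0.52362099 0.13666951 0.1321995 ] 0.0471057889803137 61.68792486190796 [ 0.37250459 -0.05882902 -0.16585293] [-0.0173984  -0.1700017   0.00330194]
```

Call:
step_arm(
  steps=[
    [1, 0, 0, 4, 0],
    [1, 0, 0, 8, 0],
    [1, 0, 0, 12, 0],
    [1, 0, 0, 16, 0],
    [1, 0, 0, 20, 0],
    [1, 0, 0, 23, 0],
    [1, 0, 0, 23, 0],
    [1, 0, 0, 23, 0],
  ],
)

```text
time_s: 14.9
eef_pos: [0.5233, 0.1366, 0.109]
orientation: [180.0, -0.0, -165.2]
wrist_force: [2.3, 0.4, 1.0]
width: 0.0472
grip_force: 62.1
```

Run:
```python
from h import *
o=ctrl.get_obs();print(o["eef_pos"],o["width"],o["grip_force"],o["wrist_force"],o["torque"])
```

```text
[0.52332105 0.13662557 0.10902918] 0.04720230856316411 62.06257224082947 [2.32381462 0.44580249 0.99710491] [ 0.07174232 -0.32238478  0.00430626]
```

Call:
step_arm(
  steps=[
    [1, 0, 0, 1, 0],
    [0.2, 0, 0, 1, 0],
    [-0.4, 0, 0, 1, 0],
    [-0.4, 0, 0, 1, 0],
    [-0.4, 0, 0, -5, 0],
    [-0.5, 0, 0, -25, 0],
    [-0.5, 0, 0, -65, 0],
    [-0.5, 0, 0, -110, 0],
    [-0.5, 0, 0, -130, 0],
    [-0.5, 0, 0, -130, 0],
  ],
)

```text
time_s: 15.9
eef_pos: [0.5255, 0.1373, 0.2435]
orientation: [180.0, 0.4, -165.2]
wrist_force: [-0.1, 0.1, -0.6]
width: 0.0642
grip_force: 0.0
```

Run:
```python
from h import *
o=ctrl.get_obs();print(o["eef_pos"],o["width"],o["wrist_force"])
im=snap("wrist")
for l in ("blank1_mid","mag_catch","magazine"):print([(np.round(W("wrist",d["xyz"]),4),round(d["p"],2)) for d in landmark_of("wrist",l)])
u,v=map(int,px("wrist",(.5222,.1358,.13)));print(u,v)
c=im[v-90:v+90,u-110:u+110,::-1];cv2.imwrite("pics/i.png",cv2.resize(c,None,fx=3,fy=3,interpolation=cv2.INTER_CUBIC))
```

```text
[0.52553938 0.13731841 0.24348289] 0.06422619624386385 [-0.11062506  0.07237965 -0.60441401]
[]
[]
[(array([ 0.5166,  0.134 , -0.0071]), 0.72)]
279 209
```

View pics/i.png

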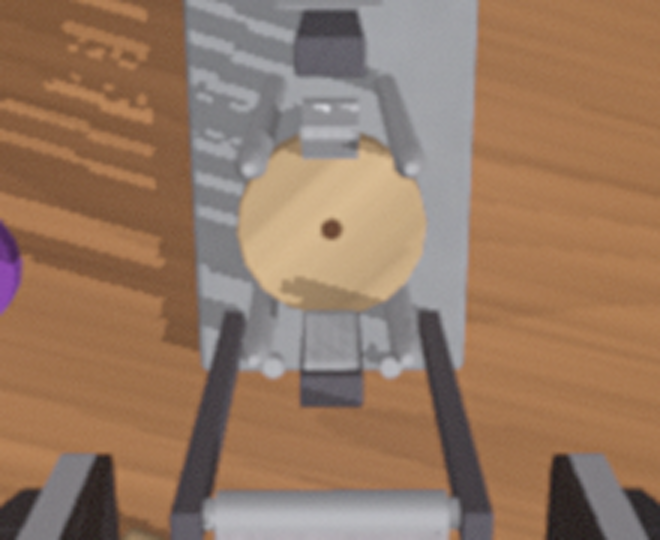

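The first disc lies in the magazine with both catches lapping its rim at crop (330,140) and (330,335), so it is loaded.

Run:
```python
from h import *
print(ray("wrist",279,195.2,.115),ray("wrist",279,195.2,.136))
print(ctrl.get_obs()["eef_pos"])
to(.4567,-.0794,.055,180)
```

```text
[0.51555606 0.13369636 0.115     ] [0.50972769 0.13217554 0.136     ]
[0.52228338 0.13632005 0.23793698]
shift mm [ 118.5 -191.8  182.9] turn 0.258 rows 6
```

Call:
step_arm(
  steps=[
    [-0.6, 12, -22, 0, 0.05],
    [-0.6, 34, -58, 5, 0.1],
    [-0.6, 58, -98, 20, 0.15],
    [-0.6, 80, -136, 45, 0.2],
    [-0.6, 100, -168, 75, 0.25],
    [-0.6, 114, -188, 115, 0.258],
    [-0.6, 118, -192, 155, 0.258],
    [-0.6, 118, -192, 178, 0.258],
    [-0.6, 118, -192, 183, 0.258],
    [-0.6, 118, -192, 183, 0.258],
  ],
)

```text
time_s: 17.1
eef_pos: [0.4569, -0.0793, 0.0552]
orientation: [180.0, -0.2, 180.0]
wrist_force: [0.1, -0.4, 0.2]
width: 0.0684
grip_force: 0.0
```

Run:
```python
from h import *
p=ctrl.get_obs()["eef_pos"]
for w,a,h in holes(): print(np.round(w,4),a,h)
print(p,ctrl.get_obs()["width"])
to(.4567,-.0794,.012,180)
```

```text
[ 0.4592 -0.0816  0.012 ] 5926 1
[ 0.47   -0.2209  0.012 ] 5187 1
[ 0.45686443 -0.07930095  0.05521858] 0.06831586467303354
shift mm [ 1.4 -0.2 44.3] turn -0.0 rows 1
```

Call:
step_arm(
  steps=[
    [-0.6, 0, 0, 25, 0],
    [-0.6, 0, 0, 38, 0],
    [-0.6, 0, 0, 43, 0],
    [-0.6, 0, 0, 43, 0],
    [1, 0, 0, 43, 0],
    [1, 0, 0, 43, 0],
    [1, 0, 0, 43, 0],
    [1, 0, 0, 43, 0],
  ],
)

```text
time_s: 17.95
eef_pos: [0.459, -0.0791, 0.0148]
orientation: [-180.0, 0.1, -180.0]
wrist_force: [-3.2, 0.5, 9.7]
width: 0.0462
grip_force: 59.8
```

Call:
step_arm(
  steps=[
    [1, 0, 0, -35, 0],
    [1, 0, 0, -80, 0],
    [1, -10, 30, -120, -0.05],
    [1, -24, 70, -150, -0.1],
    [1, -36, 112, -170, -0.15],
    [1, -48, 154, -180, -0.2],
    [1, -59, 193, -180, -0.25],
    [1, -66, 212, -180, -0.258],
    [1, -66, 215.5, -180, -0.258],
    [1, -66, 215.5, -180, -0.258],
  ],
)

```text
time_s: 18.95
eef_pos: [0.5238, 0.1356, 0.193]
orientation: [-180.0, -0.1, -165.2]
wrist_force: [0.3, -1.3, -0.1]
width: 0.0457
grip_force: 61.4
```

```bash
cat >> h.py <<'E'
def held(dz=.001):
    """hole of the held disc relative to the TCP, and of the TCP relative to the magazine axis; tool x,y in mm"""
    o=ctrl.get_obs();p=o["eef_pos"];a=np.radians(o["orientation"][2]);T=camera_params("wrist")["pose"]
    im=snap("wrist");g=cv2.GaussianBlur(cv2.cvtColor(im,cv2.COLOR_RGB2GRAY),(3,3),0)
    q=g[265:305,262:300].astype(float);w=np.clip(np.median(q)-35-q,0,None);yy,xx=np.mgrid[265:305,262:300]
    u=(w*xx).sum()/max(w.sum(),1e-9);v=(w*yy).sum()/max(w.sum(),1e-9)
    d=ray("wrist",u,v,p[2]+dz)-p;f=lambda d:np.round([(np.cos(a)*d[0]+np.sin(a)*d[1])*1e3,(np.sin(a)*d[0]-np.cos(a)*d[1])*1e3],1)
    print("hole px",u.round(1),v.round(1),"off",f(d),"TCP->axis",f(np.array([.5222,.1358,0])-p),"z",p[2].round(4),"yaw",o["orientation"][2].round(2),"w",o["width"].round(4),"g",round(float(o["grip_force"]),1),"F",o["wrist_force"].round(1))
E
python3 - <<'E'
from h import *
held()
E
```

```text
Traceback (most recent call last):
  File "h.py", line 49, in held
    print("hole px",u.round(1),v.round(1),"off",f(d),"TCP->axis",f(np.array([.5222,.1358,0])-p),"z",p[2].round(4),"yaw",o["orientation"][2].round(2),"w",o["width"].round(4),"g",round(float(o["grip_force"]),1),"F",o["wrist_force"].round(1))
                                                                                                                                                         ^^^^^^^^^^^^^^^^
AttributeError: 'float' object has no attribute 'round'
```

```bash
sed -i 's/o\["width"\].round(4)/round(float(o["width"]),4)/' h.py
python3 - <<'E'
from h import *
held()
im=snap("wrist");cv2.imwrite("pics/j.png",cv2.resize(im[200:380,160:400,::-1],None,fx=2.5,fy=2.5))
E
```

```text
hole px 279.2 280.5 off [ 4.  -1.1] TCP->axis [1.1 1.7] z 0.1928 yaw -165.32 w 0.0463 g 61.4 F [-0.7 -0.2 -0.5]
```

View pics/j.png

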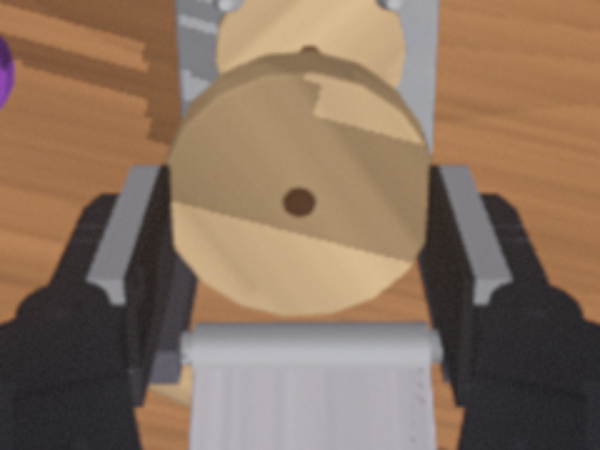

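The second disc is held level, its hole at (279,280) full-picture. I'll lower it into the posts with a small correction, then press.

Call:
step_arm(
  steps=[
    [1, -1.5, 2, 15, 0],
    [1, -1.5, 2, 35, 0],
    [1, -1.5, 2, 45, 0],
    [1, -1.5, 2, 52, 0],
    [1, -1.5, 2, 58, 0],
    [1, -1.5, 2, 64, 0],
    [1, -1.5, 2, 68, 0],
    [1, -1.5, 2, 72, 0],
    [1, -1.5, 2, 76, 0],
    [1, -1.5, 2, 80, 0],
  ],
)

```text
time_s: 20.1
eef_pos: [0.5257, 0.1381, 0.1134]
orientation: [-180.0, 0.0, -165.2]
wrist_force: [-0.3, -2.4, 3.9]
width: 0.0458
grip_force: 62.1
```

Call:
step_arm(
  steps=[
    [1, 0, 0, 3, 0],
    [1, 0, 0, 3, 0],
    [1, 0, 0, 3, 0],
  ],
)

```text
time_s: 20.4
eef_pos: [0.5252, 0.1385, 0.11]
orientation: [-180.0, -0.0, -165.2]
wrist_force: [0.6, -3.5, 1.1]
width: 0.0458
grip_force: 61.8
```

Run:
```python
from h import *
held()
```

```text
hole px 279.0 280.5 off [ 4.  -0.6] TCP->axis [ 3.6 -1.9] z 0.11 yaw -165.21 w 0.0458 g 61.8 F [ 0.6 -3.5  1.1]
```

Call:
step_arm(
  steps=[
    [1, 0, -1.5, 1, 0],
    [0.2, 0, -1.5, 1, 0],
    [-0.4, 0, -1.5, 1, 0],
    [-0.4, 0, -1.5, 1, 0],
    [-0.4, 0, -1.5, -5, 0],
    [-0.5, 0, -1.5, -25, 0],
    [-0.5, 0, -1.5, -65, 0],
    [-0.5, 0, -1.5, -110, 0],
    [-0.5, 0, -1.5, -130, 0],
    [-0.5, 0, -1.5, -130, 0],
  ],
)

```text
time_s: 21.45
eef_pos: [0.5281, 0.1381, 0.2447]
orientation: [180.0, 0.5, -165.2]
wrist_force: [-0.1, 0.1, -0.1]
width: 0.064
grip_force: 0.0
```

```bash
cat >> h.py <<'E'
def loaded():
    """where the top disc in the magazine is, taken at its loaded height .115"""
    im=snap("wrist");p=ctrl.get_obs()["eef_pos"]
    g=cv2.GaussianBlur(cv2.cvtColor(im,cv2.COLOR_RGB2GRAY),(3,3),0)
    u,v=px("wrist",(.5222,.1358,.115));x,y=int(round(u)),int(round(v));r=16
    q=g[y-r:y+r+1,x-r:x+r+1].astype(float);w=np.clip(np.median(q)-35-q,0,None);yy,xx=np.mgrid[-r:r+1,-r:r+1]
    hu,hv=x+(w*xx).sum()/w.sum(),y+(w*yy).sum()/w.sum();u2,v2=px("wrist",(.5222,.1358,.136))
    print("hole",round(hu,1),round(hv,1),"expect loaded",round(u,1),round(v,1),"on catches",round(u2,1),round(v2,1),p.round(4),"weight",w.sum())
    return im
E
python3 - <<'E'
from h import *
snap("wrist");im=loaded()
to(.5863,-.208,.055,180)
E
```

```text
hole 277.3 201.8 expect loaded 279.3 197.9 on catches 279.3 206.2 [0.5257 0.1373 0.2407] weight 2110.0
shift mm [  29.5 -349.3  185.7] turn 0.258 rows 8
```

Run:
```python
from h import *
im=loaded();im=loaded()
for d in landmark_of("wrist","blank1_mid"): print(W("wrist",d["xyz"]).round(4),d["p"])
u,v=px("wrist",(.5222,.1358,.115));u,v=int(u),int(v)
# disc extent along the column/row through the hole
m=cv2.inRange(cv2.cvtColor(im,cv2.COLOR_RGB2HSV),(10,50,90),(26,150,255))
m=cv2.morphologyEx(m,cv2.MORPH_CLOSE,np.ones((5,5)))
col=np.nonzero(m[v-40:v+40,u-2])[0]+v-40;row=np.nonzero(m[v+4,u-45:u+45])[0]+u-45;print(col.min(),col.max(),row.min(),row.max())
for z in(.115,.136):
    for k in(-.025,.025,-.021,.021):
        a=np.radians(14.8);print(z,k,np.round(px("wrist",(.5222+k*np.cos(a),.1358+k*np.sin(a),z)),1),np.round(px("wrist",(.5222-k*np.sin(a),.1358+k*np.cos(a),z)),1))
```

```text
hole 279.1 201.8 expect loaded 279.4 199.5 on catches 279.4 207.9 [0.525  0.1371 0.2396] weight 1785.0
hole 279.7 202.6 expect loaded 279.4 200.3 on catches 279.4 208.8 [0.5247 0.137  0.239 ] weight 1707.0
[0.5809 0.1511 0.1525] 0.17
175 225 249 311
0.115 -0.025 [279.4 168.9] [247.2 200.5]
0.115 0.025 [279.3 230.4] [311.5 200.6]
0.115 -0.021 [279.4 174.1] [252.4 200.5]
0.115 0.021 [279.3 225.8] [306.3 200.6]
0.136 -0.025 [279.4 175. ] [244.7 209. ]
0.136 0.025 [279.3 240.9] [314. 209.]
0.136 -0.021 [279.4 180.6] [250.2 209. ]
0.136 0.021 [279.3 236. ] [308.5 209. ]
```

Call:
step_arm(
  steps=[
    [-0.6, 3, -40, 0, 0.03],
    [-0.6, 7, -85, 5, 0.06],
    [-0.6, 11, -132, 15, 0.1],
    [-0.6, 15, -178, 30, 0.14],
    [-0.6, 19, -224, 48, 0.18],
    [-0.6, 23, -268, 68, 0.22],
    [-0.6, 26, -309, 92, 0.25],
    [-0.6, 28.5, -340, 120, 0.258],
    [-0.6, 28.5, -349, 150, 0.258],
    [-0.6, 28.5, -349, 178, 0.258],
  ],
)

```text
time_s: 22.7
eef_pos: [0.5856, -0.2106, 0.0593]
orientation: [-179.9, -0.2, 179.8]
wrist_force: [0.1, 0.6, -0.5]
width: 0.0683
grip_force: 0.0
```

Call:
step_arm(
  steps=[
    [-0.6, 0, 0, 6, 0],
    [-0.6, 0, 0, 6, 0],
    [-0.6, 0, 0, 6, 0],
  ],
)

```text
time_s: 23.0
eef_pos: [0.5878, -0.207, 0.057]
orientation: [-180.0, 0.0, -179.9]
wrist_force: [0.0, -0.1, 0.1]
width: 0.068
grip_force: 0.0
```

Run:
```python
from h import *
p=ctrl.get_obs()["eef_pos"]
for w,a,h in holes(): print(np.round(w,4),a,h)
print(p,ctrl.get_obs()["width"],ctrl.get_obs()["joint_pos"][6])
to(.5863,-.208,.016,180)
```

```text
[ 0.483  -0.3218  0.01  ] 6198 0
[ 0.4774 -0.2202  0.01  ] 5332 0
[ 0.562 -0.316  0.012] 6838 1
[ 0.5862 -0.2101  0.012 ] 5755 1
[ 0.6905 -0.3804  0.012 ] 750 1
[ 0.58782419 -0.20698178  0.05699336] 0.06870130805506867 109.72949449271786
shift mm [ 2.1 -0.8 41.7] turn 0.001 rows 1
```

Call:
step_arm(
  steps=[
    [-0.6, 2, -1, 25, 0],
    [-0.6, 2, -1, 37, 0],
    [-0.6, 2, -1, 41, 0],
    [-0.6, 2, -1, 41, 0],
    [1, 2, -1, 41, 0],
    [1, 2, -1, 41, 0],
    [1, 2, -1, 41, 0],
    [1, 2, -1, 41, 0],
    [1, 2, -1, 41, 0],
  ],
)

```text
time_s: 23.95
eef_pos: [0.5901, -0.209, 0.0201]
orientation: [-179.9, 0.5, -180.0]
wrist_force: [-0.5, 1.5, 18.1]
width: 0.0001
grip_force: 9.1
```

Call:
step_arm(
  steps=[
    [1, 0, 0, -35, 0],
    [1, 0, 0, -80, 0],
    [1, 7, 38, -110, -0.04],
    [1, 15, 80, -130, -0.08],
    [1, 23, 124, -145, -0.12],
    [1, 32, 170, -158, -0.16],
    [1, 40, 216, -168, -0.2],
    [1, 48, 262, -175, -0.24],
    [1, 56, 305, -177, -0.258],
    [1, 63, 335, -177, -0.258],
  ],
)

```text
time_s: 24.95
eef_pos: [0.522, 0.1305, 0.1941]
orientation: [179.9, 0.2, -165.0]
wrist_force: [0.1, 0.2, 0.2]
width: -0.0
grip_force: 0.0
```

Call:
step_arm(
  steps=[
    [1, 0, 9, 0, 0],
    [1, 0, 9, 0, 0],
    [1, 0, 9, 0, 0],
  ],
)

```text
time_s: 25.25
eef_pos: [0.5204, 0.1335, 0.1926]
orientation: [-179.9, 0.0, -165.3]
wrist_force: [-0.3, -0.4, -0.7]
width: 0.0001
grip_force: 0.0
```

Run:
```python
from h import *
snap("wrist");held(-.002);held(-.002)
```

```text
hole px 282.4 286.1 off [-0.5  0.8] TCP->axis [-2.4  2.3] z 0.1925 yaw -165.37 w 0.0001 g 0.0 F [ 0.2  0.3 -0.1]
hole px 282.4 286.1 off [-0.6  1. ] TCP->axis [-2.4  2.4] z 0.1923 yaw -165.4 w 0.0003 g 0.0 F [-0.1 -0.2  0. ]
```

The grip missed because the tips sit farther back at this opening and closed over the disc's top. I'll go back and grip lower.

Run:
```python
from h import *
to(.5863,-.208,.055,180)
```

```text
shift mm [  22.2 -346.6  137.3] turn 0.255 rows 8
```

Call:
step_arm(
  steps=[
    [-0.6, 3, -40, -10, 0.03],
    [-0.6, 6, -85, -10, 0.06],
    [-0.6, 9, -132, -8, 0.1],
    [-0.6, 12, -178, -5, 0.14],
    [-0.6, 15, -224, 5, 0.18],
    [-0.6, 18, -268, 25, 0.22],
    [-0.6, 20, -309, 50, 0.25],
    [-0.6, 22, -338, 83, 0.255],
    [-0.6, 22, -347, 118, 0.255],
    [-0.6, 22, -347, 137, 0.255],
  ],
)

```text
time_s: 26.4
eef_pos: [0.5845, -0.2104, 0.052]
orientation: [-179.9, -0.2, 179.8]
wrist_force: [-0.6, 0.2, 0.6]
width: 0.0681
grip_force: 0.0
```

Call:
step_arm(
  steps=[
    [-0.6, 0, 0, 0, 0],
    [-0.6, 0, 0, 0, 0],
    [-0.6, 0, 0, 0, 0],
  ],
)

```text
time_s: 26.7
eef_pos: [0.5883, -0.2063, 0.0569]
orientation: [-180.0, 0.1, -179.8]
wrist_force: [0.0, 0.1, -0.0]
width: 0.0688
grip_force: 0.0
```

Run:
```python
from h import *
p=ctrl.get_obs()["eef_pos"]
for w,a,h in holes(): print(np.round(w,4),a,h)
print(p,ctrl.get_obs()["width"])
to(.5863,-.208,.005,180)
```

```text
[ 0.4831 -0.3208  0.01  ] 5979 0
[ 0.4775 -0.2198  0.01  ] 5219 0
[ 0.5616 -0.3155  0.012 ] 6885 1
[ 0.5857 -0.2087  0.012 ] 5786 1
[ 0.6859 -0.3837  0.01  ] 780 0
[ 0.58830987 -0.20629777  0.05689769] 0.06846932923088463
shift mm [ 2.2 -1.9 52.1] turn 0.003 rows 2
```

Call:
step_arm(
  steps=[
    [-0.6, 2, -2, 25, 0],
    [-0.6, 2, -2, 40, 0],
    [-0.6, 2, -2, 47, 0],
    [-0.6, 2, -2, 50, 0],
    [-0.6, 2, -2, 51, 0],
    [-0.6, 2, -2, 51, 0],
  ],
)

```text
time_s: 27.35
eef_pos: [0.5857, -0.2079, 0.0048]
orientation: [-180.0, 0.0, -179.8]
wrist_force: [-0.0, 0.1, 0.9]
width: 0.0685
grip_force: 0.0
```

Call:
step_arm(
  steps=[
    [1, 0, 0, 0, 0],
    [1, 0, 0, 0, 0],
    [1, 0, 0, 0, 0],
    [1, 0, 0, 0, 0],
    [1, 0, 0, 0, 0],
  ],
)

```text
time_s: 27.85
eef_pos: [0.5861, -0.2084, 0.0057]
orientation: [-180.0, 0.1, -179.8]
wrist_force: [-1.5, 0.6, 5.7]
width: 0.0475
grip_force: 64.7
```

Run:
```python
from h import *
o=ctrl.get_obs();print(o["eef_pos"],o["width"],o["grip_force"],o["wrist_force"])
to(.5226,.136,.193,-165.2)
```

```text
[ 0.58606641 -0.20844598  0.00567352] 0.047486543822367146 64.65748360095859 [-1.5372821   0.58888479  5.66254576]
shift mm [  62.4  344.6 -187.3] turn -0.255 rows 8
```

Call:
step_arm(
  steps=[
    [1, 0, 0, -35, 0],
    [1, 0, 0, -80, 0],
    [1, 7, 38, -115, -0.04],
    [1, 15, 80, -140, -0.08],
    [1, 23, 124, -157, -0.12],
    [1, 32, 170, -170, -0.16],
    [1, 40, 216, -180, -0.2],
    [1, 48, 262, -187, -0.24],
    [1, 56, 305, -187, -0.255],
    [1, 62, 336, -187, -0.255],
  ],
)

```text
time_s: 28.85
eef_pos: [0.5214, 0.1316, 0.1923]
orientation: [179.9, 0.1, -165.0]
wrist_force: [0.1, 0.5, -0.2]
width: 0.0478
grip_force: 61.9
```

Call:
step_arm(
  steps=[
    [1, 0, 8, 0, 0],
    [1, 0, 8, 0, 0],
    [1, 0, 8, 0, 0],
    [1, 0, 8, 0, 0],
  ],
)

```text
time_s: 29.25
eef_pos: [0.5206, 0.1335, 0.1913]
orientation: [-179.9, -0.0, -165.4]
wrist_force: [0.2, -0.4, -0.6]
width: 0.0475
grip_force: 61.9
```

Run:
```python
from h import *
snap("wrist");held(.006);held(.006)
```

```text
hole px 279.3 294.6 off [ 0.1 -0.3] TCP->axis [-2.2  1.7] z 0.1913 yaw -165.38 w 0.0475 g 61.9 F [ 0.5  0.2 -0.7]
hole px 279.3 294.6 off [ 0.  -0.2] TCP->axis [-2.2  1.4] z 0.1912 yaw -165.37 w 0.0475 g 61.9 F [ 0.3  0.5 -0.3]
```

Call:
step_arm(
  steps=[
    [1, -2, 1.5, 15, 0],
    [1, -2, 1.5, 32, 0],
    [1, -2, 1.5, 40, 0],
    [1, -2, 1.5, 46, 0],
    [1, -2, 1.5, 53, 0],
    [1, -2, 1.5, 60, 0],
    [1, -2, 1.5, 66, 0],
    [1, -2, 1.5, 72, 0],
    [1, -2, 1.5, 77, 0],
    [1, -2, 1.5, 82, 0],
  ],
)

```text
time_s: 30.4
eef_pos: [0.5231, 0.1381, 0.11]
orientation: [180.0, 0.2, -165.2]
wrist_force: [2.1, 0.5, 5.6]
width: 0.0474
grip_force: 64.6
```

Call:
step_arm(
  steps=[
    [1, 0, 0, 3, 0],
    [1, 0, 0, 5, 0],
    [1, 0, 0, 5, 0],
    [1, 0, 0, 5, 0],
  ],
)

```text
time_s: 30.8
eef_pos: [0.5223, 0.1378, 0.1044]
orientation: [180.0, 0.1, -165.2]
wrist_force: [4.6, 0.5, 1.2]
width: 0.0477
grip_force: 63.8
```

Run:
```python
from h import *
held(.006)
```

```text
hole px 279.3 294.6 off [ 0.  -0.6] TCP->axis [ 0.6 -1.9] z 0.1044 yaw -165.21 w 0.0477 g 63.8 F [4.6 0.5 1.2]
```

Call:
step_arm(
  steps=[
    [0.4, 0, -1, 1, 0],
    [-0.4, 0, -1, 1, 0],
    [-0.4, 0, -1, 1, 0],
    [-0.4, 0, -1, -5, 0],
    [-0.5, 0, -1, -25, 0],
    [-0.5, 0, -1, -65, 0],
    [-0.5, 0, -1, -105, 0],
    [-0.5, 0, -1, -130, 0],
    [-0.5, 0, -1, -135, 0],
    [-0.5, 0, -1, -135, 0],
  ],
)

```text
time_s: 31.85
eef_pos: [0.5218, 0.1366, 0.24]
orientation: [180.0, 0.1, -165.2]
wrist_force: [-0.6, -0.2, -0.7]
width: 0.064
grip_force: 0.0
```

Call:
step_arm(
  steps=[
    [-0.5, 0, 0, 0, 0],
    [-0.5, 0, 0, 0, 0],
    [-0.5, 0, 0, 0, 0],
  ],
)

```text
time_s: 32.15
eef_pos: [0.521, 0.1364, 0.2379]
orientation: [-180.0, -0.2, -165.2]
wrist_force: [0.2, 0.1, -0.4]
width: 0.064
grip_force: 0.0
```

```bash
cat >> h.py <<'E'
def catchcheck():
    im=loaded();u,v=px("wrist",(.5222,.1358,.115));u,v=int(round(u)),int(round(v))
    m=cv2.inRange(cv2.cvtColor(im,cv2.COLOR_RGB2HSV),(10,50,80),(26,150,255));m=cv2.morphologyEx(m,cv2.MORPH_CLOSE,np.ones((5,5)))
    col=np.nonzero(m[v-40:v+40,u-2])[0]+v-40;row=np.nonzero(m[v+4,u-45:u+45])[0]+u-45
    a=np.radians(14.8);e=lambda k,z:round(px("wrist",(.5222+k*np.cos(a),.1358+k*np.sin(a),z))[1])
    print("col",col.min(),col.max(),"row",row.min(),row.max(),"if loaded col",e(-.021,.115),e(.021,.115),"if not",e(-.025,.136),e(.025,.136))
E
python3 - <<'E'
from h import *
catchcheck()
for w,a,h in holes(): print(np.round(w,4),a,h)
to(.563,-.3135,.055,180)
E
```

```text
hole 277.6 205.9 expect loaded 278.8 204.9 on catches 278.8 213.7 [0.5212 0.1365 0.2381] weight 1579.0
col 181 231 row 246 308 if loaded col 179 230 if not 180 245
[0.5552 0.143  0.012 ] 2977 1
[0.6462 0.3564 0.012 ] 751 1
[0.7102 0.1174 0.012 ] 646 1
[ 0.773  -0.1035  0.012 ] 1556 1
[0.7448 0.2854 0.012 ] 725 1
shift mm [  74.7 -445.8  183.3] turn 0.258 rows 10
```

Call:
step_arm(
  steps=[
    [-0.6, 6, -36, 0, 0.03],
    [-0.6, 14, -82, 0, 0.06],
    [-0.6, 22, -130, 3, 0.1],
    [-0.6, 30, -178, 8, 0.14],
    [-0.6, 38, -226, 18, 0.18],
    [-0.6, 46, -274, 30, 0.22],
    [-0.6, 54, -322, 45, 0.25],
    [-0.6, 62, -366, 65, 0.258],
    [-0.6, 69, -405, 85, 0.258],
    [-0.6, 73, -432, 110, 0.258],
  ],
)

```text
time_s: 33.25
eef_pos: [0.5612, -0.304, 0.1288]
orientation: [-179.9, 0.0, 179.8]
wrist_force: [0.4, -1.1, -0.3]
width: 0.0686
grip_force: 0.0
```

Call:
step_arm(
  steps=[
    [-0.6, 0, -14, 25, 0],
    [-0.6, 0, -14, 50, 0],
    [-0.6, 0, -14, 68, 0],
    [-0.6, 0, -14, 73, 0],
    [-0.6, 0, -14, 73, 0],
    [-0.6, 0, -14, 73, 0],
  ],
)

```text
time_s: 33.85
eef_pos: [0.5623, -0.3138, 0.0571]
orientation: [-180.0, 0.1, -180.0]
wrist_force: [-0.5, -0.9, -0.3]
width: 0.0685
grip_force: 0.0
```

Run:
```python
from h import *
p=ctrl.get_obs()["eef_pos"]
for w,a,h in holes(): print(np.round(w,4),a,h)
print(p,ctrl.get_obs()["width"],ctrl.get_obs()["joint_pos"][6])
to(.563,-.3135,.005,180)
```

```text
[ 0.4678 -0.2197  0.012 ] 9007 1
[ 0.4775 -0.3292  0.012 ] 8628 1
[ 0.5623 -0.3153  0.012 ] 5667 1
[ 0.6375 -0.4598  0.012 ] 617 1
[ 0.5623298  -0.31381934  0.05710968] 0.06874010770761076 122.22992275035834
shift mm [-0.4  0.5 52.6] turn 0.001 rows 2
```

Call:
step_arm(
  steps=[
    [-0.6, 0, 0, 25, 0],
    [-0.6, 0, 0, 40, 0],
    [-0.6, 0, 0, 48, 0],
    [-0.6, 0, 0, 51, 0],
    [-0.6, 0, 0, 51, 0],
    [1, 0, 0, 51, 0],
    [1, 0, 0, 51, 0],
    [1, 0, 0, 51, 0],
    [1, 0, 0, 51, 0],
    [1, 0, 0, 51, 0],
  ],
)

```text
time_s: 34.9
eef_pos: [0.5625, -0.3142, 0.0066]
orientation: [-179.9, 0.1, -180.0]
wrist_force: [-0.9, 0.4, 6.3]
width: 0.0478
grip_force: 62.0
```

Run:
```python
from h import *
o=ctrl.get_obs();print(o["eef_pos"],o["width"],o["grip_force"],o["wrist_force"])
to(.5226,.136,.193,-165.2)
```

```text
[ 0.56250508 -0.31422761  0.00660142] 0.04778206631796794 61.99259161949158 [-0.85141737  0.3788689   6.27047408]
shift mm [  39.9  450.2 -186.4] turn -0.258 rows 10
```

Call:
step_arm(
  steps=[
    [1, 0, 0, -30, 0],
    [1, 1, 10, -75, 0],
    [1, 5, 45, -105, -0.03],
    [1, 9, 90, -128, -0.07],
    [1, 13, 137, -145, -0.11],
    [1, 17, 185, -160, -0.15],
    [1, 21, 232, -172, -0.19],
    [1, 25, 280, -182, -0.23],
    [1, 29, 328, -186, -0.255],
    [1, 33, 374, -186, -0.258],
  ],
)

```text
time_s: 35.9
eef_pos: [0.5287, 0.0625, 0.1926]
orientation: [-180.0, 0.1, -165.1]
wrist_force: [1.0, -0.4, -1.3]
width: 0.0474
grip_force: 61.8
```

Run:
```python
from h import *
o=ctrl.get_obs();print(o["width"])
to(.5226,.136,.191,-165.2)
```

```text
0.04736791602457613
shift mm [-13.   72.6   1.6] turn 0.001 rows 2
```

Call:
step_arm(
  steps=[
    [1, -6, 35, 0, 0],
    [1, -11, 65, 0, 0],
    [1, -12.6, 75, 0, 0],
    [1, -12.6, 75, 0, 0],
    [1, -12.6, 75, 0, 0],
  ],
)

```text
time_s: 36.4
eef_pos: [0.5217, 0.1344, 0.1912]
orientation: [-179.9, -0.0, -165.3]
wrist_force: [0.4, -1.1, 0.1]
width: 0.0475
grip_force: 61.8
```

Run:
```python
from h import *
snap("wrist");held(.006);held(.006)
```

```text
hole px 279.2 293.2 off [ 0.7 -0.7] TCP->axis [-0.8  1.9] z 0.1912 yaw -165.35 w 0.0477 g 61.8 F [-0.6  0.5 -0.3]
hole px 279.2 293.2 off [ 0.7 -0.4] TCP->axis [-0.8  2. ] z 0.1912 yaw -165.39 w 0.0479 g 61.8 F [-0.2 -0.3 -0.8]
```

Call:
step_arm(
  steps=[
    [1, -1.5, 0.8, 15, 0],
    [1, -1.5, 0.8, 32, 0],
    [1, -1.5, 0.8, 40, 0],
    [1, -1.5, 0.8, 46, 0],
    [1, -1.5, 0.8, 53, 0],
    [1, -1.5, 0.8, 60, 0],
    [1, -1.5, 0.8, 66, 0],
    [1, -1.5, 0.8, 72, 0],
    [1, -1.5, 0.8, 77, 0],
    [1, -1.5, 0.8, 82, 0],
  ],
)

```text
time_s: 37.55
eef_pos: [0.5241, 0.1375, 0.1099]
orientation: [-180.0, 0.2, -165.2]
wrist_force: [2.2, -1.1, 5.2]
width: 0.0476
grip_force: 63.1
```

Call:
step_arm(
  steps=[
    [1, 0, 0, 3, 0],
    [1, 0, 0, 5, 0],
    [1, 0, 0, 5, 0],
    [1, 0, 0, 5, 0],
  ],
)

```text
time_s: 37.95
eef_pos: [0.5228, 0.1373, 0.1043]
orientation: [180.0, 0.0, -165.2]
wrist_force: [0.9, 0.5, 2.2]
width: 0.0474
grip_force: 63.0
```

Run:
```python
from h import *
held(.006)
```

```text
hole px 279.2 293.2 off [ 0.7 -0.6] TCP->axis [ 1.  -1.3] z 0.1043 yaw -165.2 w 0.0474 g 63.0 F [0.9 0.5 2.2]
```

Call:
step_arm(
  steps=[
    [0.4, 0, -1, 1, 0],
    [-0.4, 0, -1, 1, 0],
    [-0.4, 0, -1, 1, 0],
    [-0.4, 0, -1, -5, 0],
    [-0.5, 0, -1, -25, 0],
    [-0.5, 0, -1, -65, 0],
    [-0.5, 0, -1, -105, 0],
    [-0.5, 0, -1, -130, 0],
    [-0.5, 0, -1, -135, 0],
    [-0.5, 0, -1, -135, 0],
  ],
)

```text
time_s: 39.0
eef_pos: [0.5234, 0.1362, 0.2402]
orientation: [-180.0, 0.1, -165.2]
wrist_force: [0.3, -0.4, -1.5]
width: 0.0642
grip_force: 0.0
```

Call:
step_arm(
  steps=[
    [-0.5, 0, 0, 0, 0],
    [-0.5, 0, 0, 0, 0],
    [-0.5, 0, 0, 0, 0],
  ],
)

```text
time_s: 39.3
eef_pos: [0.5222, 0.136, 0.2379]
orientation: [-180.0, -0.2, -165.2]
wrist_force: [-0.6, 0.1, -0.3]
width: 0.0639
grip_force: 0.0
```

Run:
```python
from h import *
catchcheck()
to(.4682,-.2186,.055,180)
```

```text
hole 280.0 204.7 expect loaded 279.7 203.6 on catches 279.8 212.3 [0.5224 0.1361 0.2381] weight 1564.0
col 180 230 row 249 311 if loaded col 177 229 if not 178 244
shift mm [ 143.  -329.   183.1] turn 0.258 rows 9
```

Call:
step_arm(
  steps=[
    [-0.6, 14, -33, 0, 0.03],
    [-0.6, 33, -76, 0, 0.06],
    [-0.6, 52, -120, 5, 0.1],
    [-0.6, 71, -164, 14, 0.14],
    [-0.6, 90, -208, 26, 0.18],
    [-0.6, 109, -252, 42, 0.22],
    [-0.6, 125, -290, 64, 0.25],
    [-0.6, 137, -316, 92, 0.258],
    [-0.6, 142, -328, 125, 0.258],
    [-0.6, 143, -329, 155, 0.258],
  ],
)

```text
time_s: 40.35
eef_pos: [0.4677, -0.2214, 0.0828]
orientation: [-179.9, -0.0, 179.8]
wrist_force: [0.5, -0.3, 0.2]
width: 0.0684
grip_force: 0.0
```

Call:
step_arm(
  steps=[
    [-0.6, 0, 0, 20, 0],
    [-0.6, 0, 0, 28, 0],
    [-0.6, 0, 0, 28, 0],
    [-0.6, 0, 0, 28, 0],
  ],
)

```text
time_s: 40.75
eef_pos: [0.4694, -0.2184, 0.0569]
orientation: [-180.0, 0.0, -180.0]
wrist_force: [-0.2, -0.6, 0.2]
width: 0.0681
grip_force: 0.0
```

Run:
```python
from h import *
p=ctrl.get_obs()["eef_pos"]
for w,a,h in holes(): print(np.round(w,4),a,h)
print(p,ctrl.get_obs()["width"],ctrl.get_obs()["joint_pos"][6])
to(.4682,-.2186,.006,180)
```

```text
[ 0.4687 -0.2202  0.012 ] 5743 1
[ 0.4782 -0.3298  0.012 ] 5409 1
[ 0.46940531 -0.21843079  0.05687782] 0.06790306864743727 119.21573381541025
shift mm [ 1.6 -0.  51.3] turn 0.001 rows 2
```

Call:
step_arm(
  steps=[
    [-0.6, 1, 0, 25, 0],
    [-0.6, 1, 0, 40, 0],
    [-0.6, 1, 0, 48, 0],
    [-0.6, 1, 0, 51, 0],
    [-0.6, 1, 0, 51, 0],
    [1, 1, 0, 51, 0],
    [1, 1, 0, 51, 0],
    [1, 1, 0, 51, 0],
    [1, 1, 0, 51, 0],
    [1, 1, 0, 51, 0],
  ],
)

```text
time_s: 41.8
eef_pos: [0.4684, -0.2186, 0.0064]
orientation: [-180.0, 0.1, -180.0]
wrist_force: [-1.2, 0.0, 5.7]
width: 0.0475
grip_force: 60.7
```

Run:
```python
from h import *
o=ctrl.get_obs();print(o["eef_pos"],o["width"],o["grip_force"],o["wrist_force"])
to(.5226,.136,.193,-165.2)
```

```text
[ 0.46836956 -0.21862142  0.00642487] 0.04746130063242526 60.65835356712341 [-1.2388233   0.03997904  5.67486753]
shift mm [ -54.3  354.6 -186.6] turn -0.258 rows 9
```

Call:
step_arm(
  steps=[
    [1, 0, 0, -35, 0],
    [1, -3, 18, -80, -0.02],
    [1, -9, 60, -115, -0.06],
    [1, -16, 106, -140, -0.1],
    [1, -23, 152, -157, -0.14],
    [1, -30, 198, -170, -0.18],
    [1, -37, 244, -180, -0.22],
    [1, -44, 288, -186, -0.255],
    [1, -50, 328, -186, -0.258],
    [1, -54, 354, -186, -0.258],
  ],
)

```text
time_s: 42.8
eef_pos: [0.5219, 0.1399, 0.1925]
orientation: [179.9, 0.1, -165.0]
wrist_force: [-0.4, 0.3, -0.6]
width: 0.0478
grip_force: 61.8
```

Call:
step_arm(
  steps=[
    [1, 0, 0, 0, 0],
    [1, 0, 0, 0, 0],
    [1, 0, 0, 0, 0],
    [1, 0, 0, 0, 0],
    [1, 0, 0, 0, 0],
  ],
)

```text
time_s: 43.3
eef_pos: [0.5218, 0.1343, 0.1914]
orientation: [-180.0, -0.0, -165.3]
wrist_force: [-0.1, -0.1, -0.0]
width: 0.0475
grip_force: 61.8
```

Run:
```python
from h import *
snap("wrist");held(.006);held(.006)
```

```text
hole px 279.3 293.7 off [ 0.4 -0.3] TCP->axis [-0.7  1.1] z 0.1914 yaw -165.31 w 0.0474 g 61.8 F [-0.9 -0.  -0.5]
hole px 279.3 293.7 off [ 0.4 -0.4] TCP->axis [-0.7  0.8] z 0.1913 yaw -165.28 w 0.0472 g 61.8 F [-0.1 -0.1  0.6]
```

Call:
step_arm(
  steps=[
    [1, -1, 0.3, 15, 0],
    [1, -1, 0.3, 32, 0],
    [1, -1, 0.3, 40, 0],
    [1, -1, 0.3, 46, 0],
    [1, -1, 0.3, 53, 0],
    [1, -1, 0.3, 60, 0],
    [1, -1, 0.3, 66, 0],
    [1, -1, 0.3, 72, 0],
    [1, -1, 0.3, 77, 0],
    [1, -1, 0.3, 82, 0],
  ],
)

```text
time_s: 44.45
eef_pos: [0.5241, 0.1367, 0.1099]
orientation: [180.0, 0.2, -165.2]
wrist_force: [0.6, 0.6, 4.6]
width: 0.0474
grip_force: 62.4
```

Call:
step_arm(
  steps=[
    [1, 0, 0, 3, 0],
    [1, 0, 0, 5, 0],
    [1, 0, 0, 5, 0],
    [1, 0, 0, 5, 0],
  ],
)

```text
time_s: 44.85
eef_pos: [0.5227, 0.1362, 0.1043]
orientation: [180.0, 0.0, -165.2]
wrist_force: [0.9, 0.2, 3.2]
width: 0.0472
grip_force: 62.3
```

Run:
```python
from h import *
held(.006)
```

```text
hole px 279.3 293.7 off [ 0.4 -0.5] TCP->axis [ 0.6 -0.3] z 0.1043 yaw -165.21 w 0.0472 g 62.3 F [0.9 0.2 3.2]
```

Call:
step_arm(
  steps=[
    [0.4, 0, 0, 1, 0],
    [-0.4, 0, 0, 1, 0],
    [-0.4, 0, 0, 1, 0],
    [-0.4, 0, 0, -5, 0],
    [-0.5, 0, 0, -25, 0],
    [-0.5, 0, 0, -65, 0],
    [-0.5, 0, 0, -105, 0],
    [-0.5, 0, 0, -130, 0],
    [-0.5, 0, 0, -135, 0],
    [-0.5, 0, 0, -135, 0],
  ],
)

```text
time_s: 45.9
eef_pos: [0.5228, 0.1363, 0.2402]
orientation: [180.0, 0.1, -165.2]
wrist_force: [0.1, 0.6, -0.7]
width: 0.0641
grip_force: 0.0
```

Call:
step_arm(
  steps=[
    [-0.5, 0, 0, 0, 0],
    [-0.5, 0, 0, 0, 0],
    [-0.5, 0, 0, 0, 0],
  ],
)

```text
time_s: 46.2
eef_pos: [0.5218, 0.1359, 0.2379]
orientation: [-180.0, -0.2, -165.2]
wrist_force: [-0.0, -0.2, -0.1]
width: 0.0641
grip_force: 0.0
```

Run:
```python
from h import *
catchcheck()
to(.478,-.328,.055,180)
```

```text
hole 279.5 204.9 expect loaded 279.7 204.1 on catches 279.7 212.9 [0.522  0.136  0.2381] weight 1635.0
col 181 230 row 248 311 if loaded col 178 229 if not 179 245
shift mm [ 161.  -437.4  183.1] turn 0.258 rows 11
```

Call:
step_arm(
  steps=[
    [-0.6, 14, -38, 0, 0.03],
    [-0.6, 31, -84, 0, 0.06],
    [-0.6, 48, -130, 4, 0.1],
    [-0.6, 65, -176, 10, 0.14],
    [-0.6, 82, -222, 20, 0.18],
    [-0.6, 99, -268, 32, 0.22],
    [-0.6, 116, -314, 46, 0.25],
    [-0.6, 132, -358, 64, 0.258],
    [-0.6, 147, -398, 86, 0.258],
    [-0.6, 158, -428, 112, 0.258],
  ],
)

```text
time_s: 47.25
eef_pos: [0.4784, -0.3218, 0.1267]
orientation: [-179.9, 0.0, 179.9]
wrist_force: [0.4, -0.2, -0.3]
width: 0.0685
grip_force: 0.0
```

Call:
step_arm(
  steps=[
    [-0.6, 0, -10, 30, 0],
    [-0.6, 0, -10, 55, 0],
    [-0.6, 0, -10, 69, 0],
    [-0.6, 0, -10, 71, 0],
    [-0.6, 0, -10, 71, 0],
    [-0.6, 0, -10, 71, 0],
  ],
)

```text
time_s: 47.85
eef_pos: [0.4803, -0.3281, 0.0576]
orientation: [-179.9, 0.1, -179.9]
wrist_force: [-0.6, -1.0, 0.6]
width: 0.0683
grip_force: 0.0
```

Run:
```python
from h import *
p=ctrl.get_obs()["eef_pos"]
for w,a,h in holes(): print(np.round(w,4),a,h)
print(p,ctrl.get_obs()["width"],ctrl.get_obs()["joint_pos"][6])
to(.478,-.328,.006,180)
```

```text
[ 0.4777 -0.329   0.012 ] 5773 1
[ 0.48030416 -0.32808954  0.05758935] 0.06858291030784015 131.7472566993498
shift mm [ 2.3  0.2 51.7] turn 0.001 rows 2
```

Call:
step_arm(
  steps=[
    [-0.6, 2, 0, 25, 0],
    [-0.6, 2, 0, 40, 0],
    [-0.6, 2, 0, 48, 0],
    [-0.6, 2, 0, 51.5, 0],
    [-0.6, 2, 0, 51.5, 0],
    [1, 2, 0, 51.5, 0],
    [1, 2, 0, 51.5, 0],
    [1, 2, 0, 51.5, 0],
    [1, 2, 0, 51.5, 0],
    [1, 2, 0, 51.5, 0],
  ],
)

```text
time_s: 48.9
eef_pos: [0.4778, -0.3284, 0.0059]
orientation: [-180.0, 0.1, -180.0]
wrist_force: [-0.4, 1.2, 5.7]
width: 0.0474
grip_force: 61.5
```

Run:
```python
from h import *
o=ctrl.get_obs();print(o["eef_pos"],o["width"],o["grip_force"],o["wrist_force"])
to(.5226,.136,.193,-165.2)
```

```text
[ 0.47781964 -0.32842605  0.00594076] 0.047395269100839243 61.45728349685669 [-0.4305997   1.16666716  5.7385642 ]
shift mm [ -44.8  464.4 -187.1] turn -0.258 rows 11
```

Call:
step_arm(
  steps=[
    [1, 0, 0, -30, 0],
    [1, -1, 10, -75, 0],
    [1, -5, 50, -105, -0.03],
    [1, -10, 97, -128, -0.07],
    [1, -15, 145, -145, -0.11],
    [1, -20, 193, -160, -0.15],
    [1, -25, 241, -172, -0.19],
    [1, -30, 290, -182, -0.23],
    [1, -34, 340, -187, -0.255],
    [1, -38, 390, -187, -0.258],
  ],
)

```text
time_s: 49.9
eef_pos: [0.5154, 0.0591, 0.1933]
orientation: [-180.0, 0.2, -165.2]
wrist_force: [0.7, -0.3, -1.5]
width: 0.0476
grip_force: 61.8
```

Call:
step_arm(
  steps=[
    [1, -12, 33, 0, 0],
    [1, -22, 60, 0, 0],
    [1, -25.5, 70, 0, 0],
    [1, -25.5, 70, 0, 0],
    [1, -25.5, 70, 0, 0],
    [1, -25.5, 70, 0, 0],
  ],
)

```text
time_s: 50.5
eef_pos: [0.5215, 0.1289, 0.1917]
orientation: [-179.9, -0.0, -165.4]
wrist_force: [-0.8, -0.3, -0.1]
width: 0.0476
grip_force: 61.8
```

Run:
```python
from h import *
snap("wrist");held(.006);held(.006)
```

```text
hole px 279.2 294.7 off [-0.1 -0.3] TCP->axis [-2.3  6.4] z 0.1917 yaw -165.39 w 0.0476 g 61.8 F [ 1.  -0.2 -0.8]
hole px 279.2 294.7 off [-0.1 -0.2] TCP->axis [-2.2  6.1] z 0.1918 yaw -165.37 w 0.0474 g 61.8 F [ 0.6  0.5 -0.8]
```

Call:
step_arm(
  steps=[
    [1, -2, 5.8, 0, 0],
    [1, -2, 5.8, 0, 0],
    [1, -2, 5.8, 0, 0],
    [1, -2, 5.8, 0, 0],
  ],
)

```text
time_s: 51.05
eef_pos: [0.5219, 0.1375, 0.1917]
orientation: [-180.0, -0.0, -165.2]
wrist_force: [-0.5, -0.5, -0.1]
width: 0.0477
grip_force: 61.8
```

Run:
```python
from h import *
snap("wrist");held(.006)
```

```text
hole px 279.2 294.7 off [ 0.  -0.6] TCP->axis [ 0.1 -1.7] z 0.1917 yaw -165.2 w 0.0476 g 61.8 F [-0.1 -1.  -0.1]
```

Sixth disc: y −1.3 and down.

Call:
step_arm(
  steps=[
    [1, 0, -1.3, 15, 0],
    [1, 0, -1.3, 32, 0],
    [1, 0, -1.3, 40, 0],
    [1, 0, -1.3, 46, 0],
    [1, 0, -1.3, 53, 0],
    [1, 0, -1.3, 60, 0],
    [1, 0, -1.3, 66, 0],
    [1, 0, -1.3, 72, 0],
    [1, 0, -1.3, 77, 0],
    [1, 0, -1.3, 82, 0],
  ],
)

```text
time_s: 52.15
eef_pos: [0.5239, 0.1367, 0.1106]
orientation: [180.0, 0.2, -165.2]
wrist_force: [-0.1, 0.2, 4.6]
width: 0.0476
grip_force: 62.8
```

Call:
step_arm(
  steps=[
    [1, 0, 0, 3, 0],
    [1, 0, 0, 5, 0],
    [1, 0, 0, 5, 0],
    [1, 0, 0, 5, 0],
  ],
)

```text
time_s: 52.55
eef_pos: [0.5225, 0.1363, 0.1049]
orientation: [180.0, 0.0, -165.2]
wrist_force: [1.9, -0.3, 2.9]
width: 0.0476
grip_force: 62.7
```

Run:
```python
from h import *
held(.006)
```

```text
hole px 279.3 294.6 off [ 0.1 -0.6] TCP->axis [ 0.4 -0.4] z 0.1049 yaw -165.21 w 0.0476 g 62.7 F [ 1.9 -0.3  2.9]
```

Call:
step_arm(
  steps=[
    [0.4, 0, 0, 1, 0],
    [-0.4, 0, 0, 1, 0],
    [-0.4, 0, 0, 1, 0],
    [-0.4, 0, 0, -5, 0],
    [-0.5, 0, 0, -25, 0],
    [-0.5, 0, 0, -65, 0],
    [-0.5, 0, 0, -105, 0],
    [-0.5, 0, 0, -130, 0],
    [-0.5, 0, 0, -135, 0],
    [-0.5, 0, 0, -135, 0],
  ],
)

```text
time_s: 53.6
eef_pos: [0.5224, 0.1363, 0.2407]
orientation: [180.0, 0.1, -165.2]
wrist_force: [-0.4, 0.2, -0.2]
width: 0.0642
grip_force: 0.0
```

Call:
step_arm(
  steps=[
    [-0.5, 0, 0, 0, 0],
    [-0.5, 0, 0, 0, 0],
    [-0.5, 0, 0, 0, 0],
  ],
)

```text
time_s: 53.9
eef_pos: [0.5214, 0.136, 0.2383]
orientation: [-180.0, -0.2, -165.2]
wrist_force: [0.0, -0.2, 0.0]
width: 0.064
grip_force: 0.0
```

Run:
```python
from h import *
catchcheck()
im=snap("wrist","k.png")
for d in landmark_of("wrist","flap_end"): print(W("wrist",d["xyz"]).round(4),d["p"])
u,v=map(int,px("wrist",(.5222,.1358,.13)));cv2.imwrite("pics/k.png",cv2.resize(im[v-80:v+80,u-110:u+110,::-1],None,fx=3,fy=3))
to(.667,.174,.30,-165.2);to(.667,.174,.233,-165.2)
```

```text
hole 279.4 205.4 expect loaded 279.5 204.4 on catches 279.6 213.1 [0.5216 0.136  0.2386] weight 1560.0
col 181 230 row 248 310 if loaded col 178 229 if not 179 245
shift mm [-150.    -0.4  -61. ] turn -0.0 rows 4
shift mm [-150.    -0.4    6. ] turn -0.0 rows 4
```

View pics/k.png

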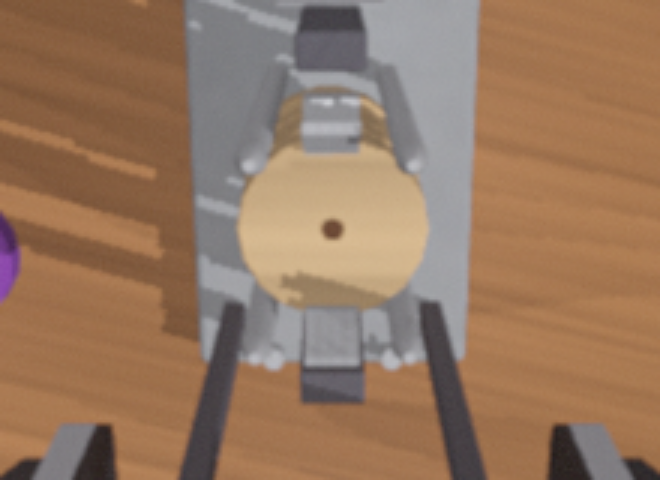

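The stack shows the top disc under both catches with the others beneath it. Now the flap: go up and over to behind it with the fingers shut.

Call:
step_arm(
  steps=[
    [1, 0, 0, -40, 0],
    [1, 0, 0, -75, 0],
    [1, -25, 0, -78, 0],
    [1, -65, 0, -78, 0],
    [1, -105, 0, -78, 0],
    [1, -140, 0, -78, 0],
    [1, -155, 0, -78, 0],
    [1, -155, 0, -50, 0],
    [1, -155, 0, -15, 0],
    [1, -155, 0, 5, 0],
  ],
)

```text
time_s: 55.05
eef_pos: [0.6713, 0.1756, 0.2314]
orientation: [-180.0, -0.2, -165.2]
wrist_force: [0.3, 0.4, 0.2]
width: 0.0002
grip_force: 0.4
```

Call:
step_arm(
  steps=[
    [1, 0, 0, 0, 0],
    [1, 0, 0, 0, 0],
    [1, 0, 0, 0, 0],
  ],
)

```text
time_s: 55.35
eef_pos: [0.673, 0.176, 0.2365]
orientation: [180.0, 0.1, -165.2]
wrist_force: [-0.3, 0.6, -0.1]
width: -0.0003
grip_force: 0.0
```

```bash
cat >> h.py <<'E'
def mag():
    o=ctrl.get_obs();p=o["eef_pos"];a=np.radians(14.8);d=p-np.array([.5222,.1358,0])
    print("mag xyz mm",np.round([(np.cos(a)*d[0]+np.sin(a)*d[1])*1e3,(-np.sin(a)*d[0]+np.cos(a)*d[1])*1e3,p[2]*1e3],1),"F",o["wrist_force"].round(1),"yaw",round(o["orientation"][2],1),"w",round(o["width"],4),o["joint_pos"].round(0))
E
python3 - <<'E'
from h import *
mag();im=snap("scene");
u,v=map(int,px("scene",(.58,.15,.2)));cv2.imwrite("pics/l.png",cv2.resize(im[v-70:v+70,u-90:u+90,::-1],None,fx=3.5,fy=3.5))
E
```

```text
mag xyz mm [156.1   0.4 236.5] F [-0.3  0.6 -0.1] yaw -165.2 w -0.0003 [-20.  31.   5.  83.  -3.  66.  90.]
```

View pics/l.png

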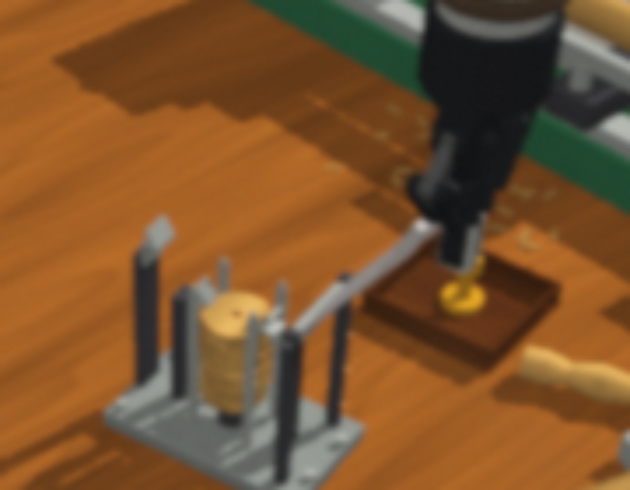

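The shut fingers stand behind the flap's free end at (440,240), and the brass piece stands in the tray. Next I'll push the flap over.

Call:
step_arm(
  steps=[
    [1, 15, 0, 2, 0],
    [1, 30, 0, 2, 0],
    [1, 45, 0, 2, 0],
    [1, 60, 0, 2, 0],
    [1, 74, 0, 2, 0],
    [1, 86, 0, 2, 0],
    [1, 97, 0, 2, 0],
    [1, 108, 0, 2, 0],
    [1, 121, 0, 5, 0],
    [1, 134, 0, 9, 0],
  ],
)

```text
time_s: 56.4
eef_pos: [0.5426, 0.1416, 0.2265]
orientation: [180.0, 0.1, -165.2]
wrist_force: [0.1, 0.7, -0.8]
width: 0.0001
grip_force: 0.6
```

Run:
```python
from h import *
mag();snap("scene");print([(W("scene",d["xyz"]).round(4),round(d["p"],2)) for d in landmark_of("scene","flap_end")])
im=snap("side");print([(W("side",d["xyz"]).round(4),round(d["p"],2)) for d in landmark_of("side","flap_end")]);mag()
```

```text
mag xyz mm [ 21.2   0.4 226.5] F [ 0.1  0.7 -0.8] yaw -165.2 w 0.0001 [-21.  18.   5. 104.  -2.  58.  89.]
[(array([0.5117, 0.1308, 0.2466]), 0.81)]
[(array([0.5132, 0.1357, 0.2406]), 0.44), (array([ 0.6759, -0.2381,  0.0042]), 0.43)]
mag xyz mm [ 21.3   0.4 226.1] F [ 1.  -0.4  0.2] yaw -165.2 w 0.0003 [-21.  18.   5. 104.  -2.  58.  89.]
```

Call:
step_arm(
  steps=[
    [1, 12, 0, 5, 0],
    [1, 24, 0, 13, 0],
    [1, 33, 0, 24, 0],
    [1, 41, 0, 35, 0],
    [1, 46, 0, 45, 0],
    [1, 49, 0, 54, 0],
    [1, 50, 0, 61, 0],
    [1, 50, 0, 66, 0],
    [1, 50, 0, 69, 0],
    [1, 50, 0, 69, 0],
  ],
)

```text
time_s: 57.6
eef_pos: [0.4939, 0.1287, 0.1562]
orientation: [-180.0, -0.1, -165.2]
wrist_force: [-0.1, -0.7, -0.1]
width: -0.0002
grip_force: 0.5
```

Run:
```python
from h import *
mag()
```

```text
mag xyz mm [-29.2   0.4 156.2] F [-0.1 -0.7 -0.1] yaw -165.2 w -0.0002 [-21.  19.   4. 114.  -2.  48.  89.]
```

Call:
step_arm(
  steps=[
    [1, 0, 0, 2, 0],
    [1, 0, 0, 3, 0],
    [1, 0, 0, 4, 0],
    [1, 0, 0, 4, 0],
    [1, 0, 0, 4, 0],
  ],
)

```text
time_s: 58.1
eef_pos: [0.4941, 0.1288, 0.1531]
orientation: [180.0, -0.0, -165.2]
wrist_force: [-2.5, 0.3, 5.2]
width: -0.0
grip_force: 2.5
```

Run:
```python
from h import *
mag()
```

```text
mag xyz mm [-28.9   0.4 153.1] F [-2.5  0.3  5.2] yaw -165.2 w -0.0 [-21.  19.   4. 114.  -2.  47.  89.]
```

Call:
step_arm(
  steps=[
    [1, 0, 0, 1, 0],
    [1, 0, 0, 1.5, 0],
    [1, 0, 0, 1.5, 0],
    [1, 0, 0, -5, 0],
    [1, 0, 0, -20, 0],
    [1, 0, 0, -55, 0],
    [1, 0, 0, -100, 0],
    [1, 0, 0, -140, 0],
    [1, 0, 0, -160, 0],
    [1, 0, 0, -160, 0],
  ],
)

```text
time_s: 59.1
eef_pos: [0.4964, 0.1294, 0.3165]
orientation: [180.0, 0.4, -165.2]
wrist_force: [-0.2, 0.1, 0.3]
width: 0.0004
grip_force: 0.0
```

Run:
```python
from h import *
mag()
im=snap("wrist")
for c in("scene","side"):
    s=snap(c)
    for l in("flap_end","setting_mid","setting_knob","oak_disc","wax_tin"): print(c,l,[(W(c,d["xyz"]).round(3),round(d["p"],2)) for d in landmark_of(c,l)])
a=im[60:300,150:410,::-1]
s=snap("side")[120:240,170:350,::-1]
b=cv2.resize(s,(360,240),interpolation=cv2.INTER_CUBIC)
cv2.imwrite("pics/m.png",np.hstack([a,b]))
```

```text
mag xyz mm [-26.6   0.4 316.5] F [-0.2  0.1  0.3] yaw -165.2 w 0.0004 [-22.   8.   5. 104.  -1.  67.  88.]
scene flap_end [(array([0.465, 0.116, 0.148]), 0.65), (array([0.522, 0.136, 0.103]), 0.24)]
scene setting_mid [(array([0.536, 0.372, 0.03 ]), 0.72), (array([0.52 , 0.134, 0.103]), 0.37)]
scene setting_knob [(array([0.533, 0.373, 0.047]), 0.72), (array([0.521, 0.132, 0.054]), 0.34)]
scene oak_disc [(array([ 0.676, -0.133,  0.001]), 0.56), (array([0.536, 0.372, 0.045]), 0.22)]
scene wax_tin [(array([ 0.675, -0.237,  0.006]), 0.79), (array([0.521, 0.132, 0.054]), 0.39)]
side flap_end [(array([0.468, 0.125, 0.147]), 0.79)]
side setting_mid [(array([0.538, 0.371, 0.029]), 0.44)]
side setting_knob [(array([0.537, 0.373, 0.051]), 0.38)]
side oak_disc [(array([ 0.673, -0.133,  0.002]), 0.64), (array([0.523, 0.137, 0.061]), 0.41)]
side wax_tin [(array([ 0.677, -0.243,  0.004]), 0.85)]
```

View pics/m.png

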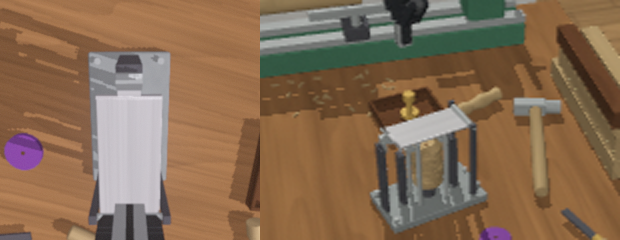

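The picture shows the flap level over the posts with its tab at the catch, staying shut with the robot clear. The brass piece stands in the tray.

Run:
```python
from h import *
print(ticket.hand_in())
```

```text
the job is handed in; nothing more can be done
None
```

I handed the job in after about 59 s: the brass setting piece is in the tray, all six light-wood discs sit under both side catches, the flap is latched shut, and I touched none of the other things; the hand-in returned no verdict.

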